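# Lock the trolley wheel on its axle with the hairpin clip

## Task

Lock the trolley wheel on its axle: pick up the hairpin clip from the wooden offcut, slide its straight leg right through the cross hole near the top of the axle from the side nearest the robot, push it home until the sprung leg has snapped over the shank and hugs it, and let go. The axle is a stiff sliding fit and stands higher or lower each time, so feel for its top with a light touch before threading the clip. Work gently: if the leg meets steel instead of the hole, do not lean on it but back off and feel again, and leave the things around as they are.

Things in the scene. Friction and masses are not known exactly. Their poses are not given: they have to be found in the camera images.
- stand: Plywood assembly block 130 x 130 x 18 mm, screwed to the bench; a black-tyred trolley wheel lies flat on it on an upright steel axle. Origin: centre of the block's underside, on the axle's axis; z up, x along the axle's cross hole. The clip goes in from the -x side (nearest the robot) towards +x.
- hub (a point): Centre of the wheel's steel hub collar, at its top face, 53 mm above the bench, on the axle's axis. Collar 37 mm across; tyre 92 mm across, its top 48 mm above the bench. Fixed to the block, same axes.
- axle_mid (a point): Mean place of the cross hole's centre, 80 mm above the bench, fixed to the block: the axle's true height, up to 12 mm higher or lower, is NOT shown. Axle 22 mm thick, flat top; hole 8 mm wide and high, level along x, its centre always 16 mm below the axle's top, so the top is 84 to 108 mm up. Stiff friction (about 60 N) keeps the axle there under a light touch; it does not turn.
- clip_grip (a point): Grip point of the steel hairpin clip (6 mm wire, 116 mm long, 65 g): midway between its two parallel head strands, at wire centre. Lies level, 25 mm above the bench, across the offcut, head overhanging. x: along the straight leg to its tip; y: to the sprung leg; z up. Strands run from x = -13 to 13 mm at y = -7 and 7 mm (20 mm over the wires), round bend behind; free air below them.
- clip: The same clip; its origin is on the straight leg's centre line, 13 mm ahead of clip_grip in x and 7 mm to its -y side, where the bowed sprung leg begins alongside. Same axes. The sprung leg lies on the +y side in the same plane and ends in an outward flare 53 mm ahead of this origin.
- clip_seat (a point): Point on the straight leg's centre line, 41 mm ahead of clip_grip along x and 7 mm to its -y side: it lies on the axle's axis when the clip is home. Same axes.
- clip_tip (a point): The straight leg's tip (bevelled over its last 4 mm from 6 to 3.6 mm across), 96 mm ahead of clip_grip along x and 7 mm to its -y side. Same axes.
- clip_bow (a joint): Opening of the sprung leg (rad), 0 relaxed, spring 3 N m per rad. Tip 30 mm past the axle's axis: the flare meets the shank; push rises to 3-8 N, leg opens to about 0.13 as the throat rides over (tip about 42 mm past), then snaps back to about 0.05, home with the tip 55 mm past; the push falls off there. Pushed further, the wire jams on the axle and force climbs.
- offcut: Mahogany offcut lying fixed on the bench, 45 (x) x 140 (y) x 22 (z) mm, origin at the centre of its underside; the clip rests on its top.
- tape: Tape measure, 62 x 79 x 15 mm, loose on the bench: leave it. Origin: underside centre.
- sander: Cork-faced wooden sanding block, 63 x 110 x 30 mm, loose on the bench: leave it. Origin: underside centre.
- stone: Red-brown rubbing stone, 50 x 110 x 50 mm, loose: leave it. Origin: underside centre.

How it is judged:
On the way, in this order (a step that is already met when the one before it is completed fails the run):
1. the clip is lifted off the offcut (height (world z) of clip_grip above 0.055 m), for 0.1 s.
2. the straight leg is threaded through the axle's cross hole (x of clip_tip in the frame of stand between 0.013 and 0.06 m and y of clip_tip in the frame of stand between -0.005 and 0.005 m and z of clip_tip in the frame of stand between 0.064 and 0.096 m), for 0.05 s.
3. the sprung leg is levered open over the shank (value of joint clip_bow above 0.095 rad).
At the end, for the whole second after the job is handed in: Leg through the cross hole; seat point within 4.5 mm of the axle's axis along the hole and 3 mm across it, 64 to 96 mm up; clip along the hole within 0.2 rad; sprung leg closed round the shank (below 0.075 rad), gripping with over 1.5 N; clip at rest and released (x of clip_seat in the frame of stand between -0.0045 and 0.0045 m and y of clip_seat in the frame of stand between -0.003 and 0.003 m and z of clip_seat in the frame of stand between 0.064 and 0.096 m and angle between the x axis of clip_seat and the x axis of stand, either way round below 0.2 rad and value of joint clip_bow below 0.075 rad and contact force between clip and stand above 1.5 N and linear speed of clip below 0.02 m/s and contact force between the fingers and anything else below 0.2 N); the robot touches nothing.
It fails at once if the clip is pressed against the axle, wheel or block with more than 12 N before its leg is in the hole (contact force between clip and stand above 12 N and x of clip_tip in the frame of stand below 0 m).
It fails at once if the clip is forced against the axle, wheel or block (more than 40 N) (contact force between clip and stand above 40 N).
It fails at once if the robot presses on the axle, wheel or block with more than 30 N (contact force between the arm and stand above 30 N).
It fails at once if a bystander is moved by more than 20 mm (distance of any of tape, sander, stone from where it was at the start of the episode above 0.02 m).
It also fails if it takes over 70 s, if anything falls off the work surface, if the arm or the gripper's body presses on something with over 40 N, if the wrist force passes 120 N, or if a joint passes its speed limit or range.

## Robot

A 6-joint arm with a two-finger parallel gripper is mounted at the origin on the work surface; the furniture and walls round the work are solid. World frame = base frame: x ahead of the robot, y to its left, z up, the work surface at z = 0. Lengths are in m, angles in rad, forces in N, time in s.
With the tool pointing down it reaches from about 0.325 to 0.925 m from the base axis. Payload 3.1 kg.
Tool frame: the origin (TCP) lies midway between the tips of the shut fingers; the grasp point (between the pads) lies 19 mm behind it (env.pinch_z is the distance from the TCP to the grasp point, in m); y points along the fingers, x is the direction in which the jaws open and shut, and the axes are right-handed (so a half turn about y gives the same grasp; the last joint's range is limited). The gripper opens to 85 mm and grips with 20 to 120 N. Pads are 22 mm wide; open, the fingers measure 114 mm over their backs; the gripper's body (76 mm by 85 mm) begins 54 mm behind the grasp point. The pads swing forward as they close: fully open they stand 13 mm farther back than shut.
Start: joints at [-1.375, 0.217, 1.613, -0, 1.311, -0.112], TCP at [0.189, -0.596, 0.231] pointing down, gripper open.
Joint ranges: [-2.75, 2.75], [-0.78, 2.1], [0.31, 2.55], [-1.13, 4.27], [0.13, 2.63], [-2.58, 2.58]. Speed limits (rad/s): [2.79, 2.79, 3.14, 3.14, 3.14, 3.14].

## Interface

Orientations are given as [roll, pitch, yaw] about the fixed x, y, z axes, in that order (R = Rz(yaw) Ry(pitch) Rx(roll)).
In Python, from plant import env gives the robot as it stands.
- The arm moves only by the tool move_arm, never from a script. Its argument "steps" is a list of rows, each an object of numbers: "tx", "ty", "tz": the shift along the tool's x, y, z as a fraction of full scale; "twist": the turn about the tool's y as a fraction of full scale. In form: [{"tx": .., "ty": .., "tz": .., "twist": ..}, ...]. A call has 1 to 12 rows; each row shifts and turns the commanded pose from where the row before left it, along the tool's axes as they then stand; what a row does not reach is not made up. Full scale, the value 1, is 0.03 m for a shift and 90 degrees for a turn. A row lasts 1/12 s, in which the tool goes at most 41.7 mm and 7.16 degrees, less where a joint would pass 70% of its speed; a pose out of reach is approached as far as the arm can. A call with a number of a shift or a turn outside -1 to 1 is refused whole. A call with a gripper value outside its range is refused whole. "hand" is the gripper's target within -1 to 1 (shut at 1, half-way at 0, fully open at -1), set as the call begins (left out, the last holds). The fingers move at their own pace and stop on an object; "force" is the grip in N (left out, the last holds). Time passes only in rows, so rows that do not move let the fingers close. It gives the time, the measured TCP pose, the force and the opening at its end, in the units of the state.
- env.state(): the state, without advancing time (a new reading comes with each control period).
- env.read_camera(name): name is "scene" or "top"; returns a dict with "image" (420x560x3 uint8, blue, green, red), "intrinsics" (3x3 intrinsics, pixels), "dist" ([k1, k2, p1, p2, k3] as OpenCV has them; the pictures are not rectified), "view" (4x4, takes a point from world to camera coordinates). Camera axes: x right, y up, looking along -z (the intrinsics and any distortion apply to the point x, -y, -z); pixel columns grow to the right and rows downward; lengths in m; the calibration is good to about 2 mm. A picture is of the moment at which its call begins. There is no depth.
- env.finish_job(): hands the job in, once; it reports no verdict.
The state is a dict: "clock": time; "q": joint angles; "joint_vel": joint speeds; "joint_torque": joint torques, N m; "position": TCP position; "tool_rot": TCP orientation; "ft_force": force on the tool from outside, world axes, zero at the start; "wrist_torque": the same for the moment, N m; "grip_width": finger opening in m.
Only numpy, scipy, OpenCV 4.12 (cv2) and the standard library are available. Lean on these libraries where they do the work, as an engineer would, in place of code of your own. Each camera call takes 0.05 s, during which the arm holds its last target.

## Working session

There is one attempt and no reset: what is moved stays moved. The work goes in short steps, Python scripts to look and compute and a tool call to move; the robot and the scene stay as the last step left them, time stands still between calls to the robot, and variables do not carry over. Pictures are saved under pics/ and viewed, and the job is handed in when it is done.

Besides the shell and the picture viewer there is one more tool, called after ">>>" as name(argument=value, ...) on one line, values as JSON. move_arm: Moves the arm, as the interface text tells. Shift numbers are shares of 0.03 m and turn numbers shares of 90 degrees, none past 1 either way. Its arguments: {"type":"object","properties":{"steps":{"type":"array","items":{"type":"object","properties":{"tx":{"type":"number","minimum":-1,"maximum":1},"ty":{"type":"number","minimum":-1,"maximum":1},"tz":{"type":"number","minimum":-1,"maximum":1},"twist":{"type":"number","minimum":-1,"maximum":1}}}},"hand":{"type":"number"},"force":{"type":"number"}},"required":["steps"]}

```bash
ls; mkdir -p pics; python3 - <<'E'
from plant import env
import cv2
s=env.state()
for k,v in s.items(): print(k,v)
for n in("scene","top"):
    c=env.read_camera(n); cv2.imwrite(f"pics/{n}0.png",c["image"]); print(n,c["intrinsics"],c["dist"],c["view"])
print(env.pinch_z)
E
```

```text
pics
clock 0.0
q [-1.37521885e+00  2.17771974e-01  1.61494088e+00 -1.12433035e-05
  1.31132166e+00 -1.12193244e-01]
joint_vel [-0.0008097   0.00059413 -0.00036969 -0.00252412  0.00012656  0.00068114]
joint_torque [ 6.37137546e-04 -3.96848989e+01 -3.03851402e+01 -3.13089158e-04
  9.56826465e-03  5.58331919e-06]
position [ 0.18919436 -0.59480776  0.22995372]
tool_rot [-1.57053373  0.00242772 -1.26302239]
ft_force [ 0.34231584 -0.34260365 -0.2094321 ]
wrist_torque [0.00946752 0.00822901 0.03537983]
grip_width 0.0852738814362868
scene [[514.4540744    0.         273.51463365]
 [  0.         514.4540744  212.19816441]
 [  0.           0.           1.        ]] [-0.03198084  0.          0.          0.          0.        ] [[-0.82977513 -0.55805467  0.00694397  0.40330101]
 [ 0.2468939  -0.35589283  0.9013233  -0.19215353]
 [-0.50051637  0.74961008  0.43309132 -0.80225819]
 [ 0.          0.          0.          1.        ]]
top [[400.42805238   0.         277.84333281]
 [  0.         400.42805238 211.55498716]
 [  0.           0.           1.        ]] [-0.03568557  0.          0.          0.          0.        ] [[ 1.62349877e-02 -9.99867448e-01  1.22926999e-03  1.94149910e-02]
 [ 9.96631057e-01  1.62812637e-02  8.03831923e-02 -4.69459091e-01]
 [-8.03925514e-02 -7.98914919e-05  9.96763277e-01 -9.76956442e-01]
 [ 0.00000000e+00  0.00000000e+00  0.00000000e+00  1.00000000e+00]]
0.0187
```

View pics/scene0.png

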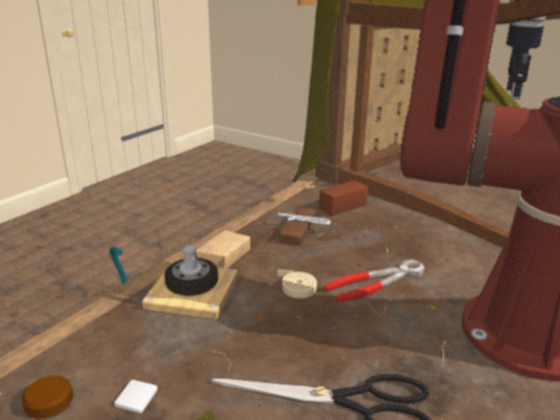

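View pics/top0.png

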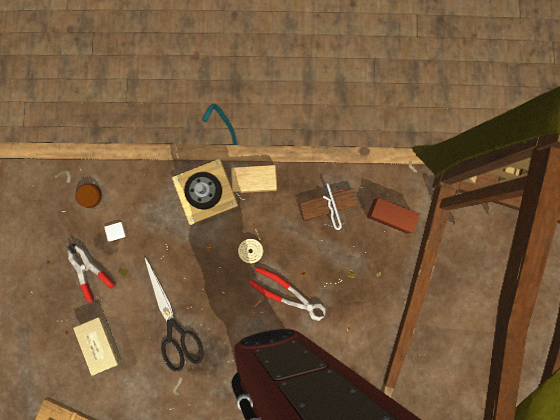

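```bash
cat > h.py <<'E'
import numpy as np,cv2
from plant import env
def ray(c,px):
    u=cv2.undistortPoints(np.array([[px]],float),c["intrinsics"],np.array(c["dist"]))[0,0]
    V=c["view"];R=V[:3,:3];o=-R.T@V[:3,3]
    d=R.T@np.array([u[0],-u[1],-1.]);return o,d
def atz(c,px,z):
    o,d=ray(c,px);return o+d*(z-o[2])/d[2]
def proj(c,P):
    V=c["view"];p=V[:3,:3]@np.asarray(P)+V[:3,3]
    r,_=cv2.projectPoints(np.array([[p[0],-p[1],-p[2]]]),np.zeros(3),np.zeros(3),c["intrinsics"],np.array(c["dist"]));return r[0,0]
def tri(c1,p1,c2,p2):
    o1,d1=ray(c1,p1);o2,d2=ray(c2,p2);d1/=np.linalg.norm(d1);d2/=np.linalg.norm(d2)
    t=np.linalg.lstsq(np.c_[d1,-d2],o2-o1,rcond=None)[0]
    a=o1+d1*t[0];b=o2+d2*t[1];return (a+b)/2,np.linalg.norm(a-b)
def crop(img,x0,y0,x1,y1,k,name):
    im=cv2.resize(img[y0:y1,x0:x1],None,fx=k,fy=k,interpolation=cv2.INTER_CUBIC)
    for x in range(x0-x0%10+10,x1,10):
        cv2.line(im,((x-x0)*k,0),((x-x0)*k,6),(0,255,255),1);cv2.putText(im,str(x),((x-x0)*k-10,16),0,.35,(0,255,255),1)
    for y in range(y0-y0%10+10,y1,10):
        cv2.line(im,(0,(y-y0)*k),(6,(y-y0)*k),(0,255,255),1);cv2.putText(im,str(y),(8,(y-y0)*k+4),0,.35,(0,255,255),1)
    cv2.imwrite(name,im)
E
python3 - <<'E'
from h import *
t=cv2.imread("pics/top0.png");s=cv2.imread("pics/scene0.png")
crop(t,165,150,245,230,7,"pics/a1.png")
crop(t,300,170,365,240,8,"pics/a2.png")
crop(s,140,225,250,320,6,"pics/a3.png")
crop(s,265,195,345,255,9,"pics/a4.png")
E
```

```text
(no output)
```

View pics/a1.png

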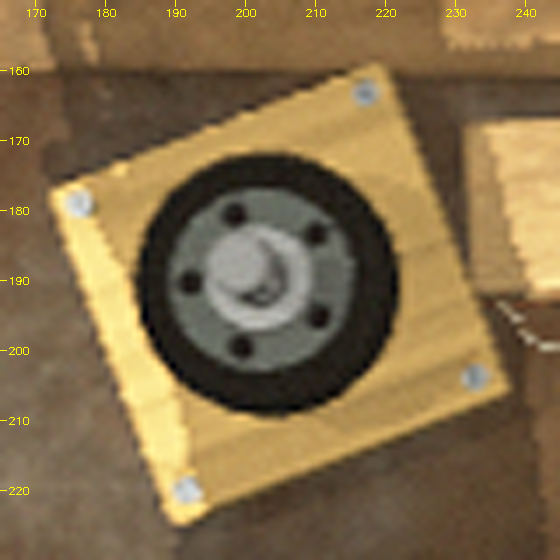

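View pics/a2.png

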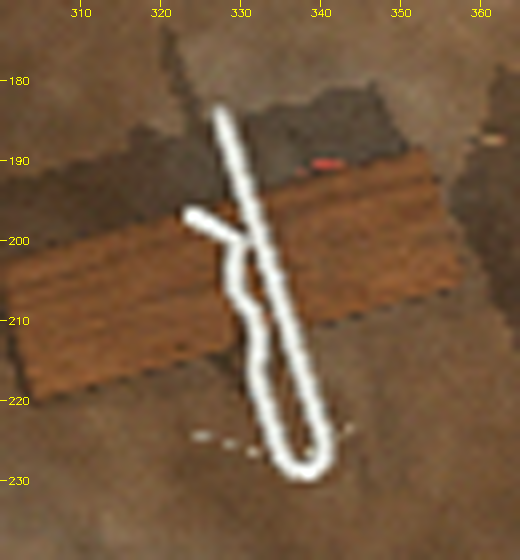

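View pics/a3.png

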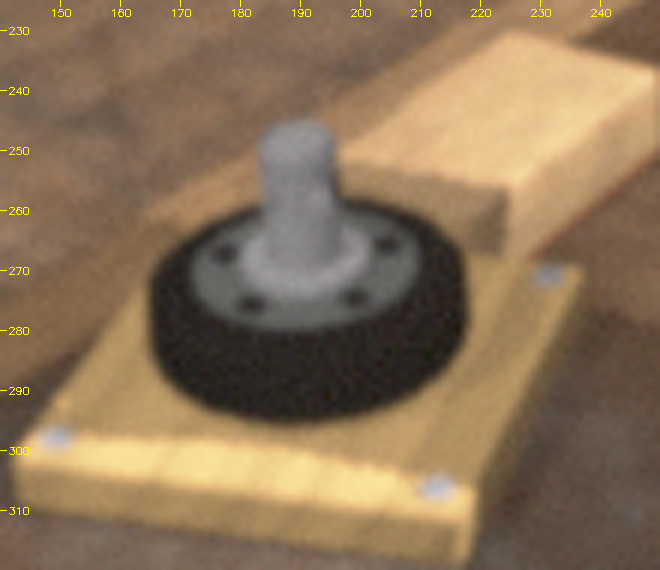

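View pics/a4.png

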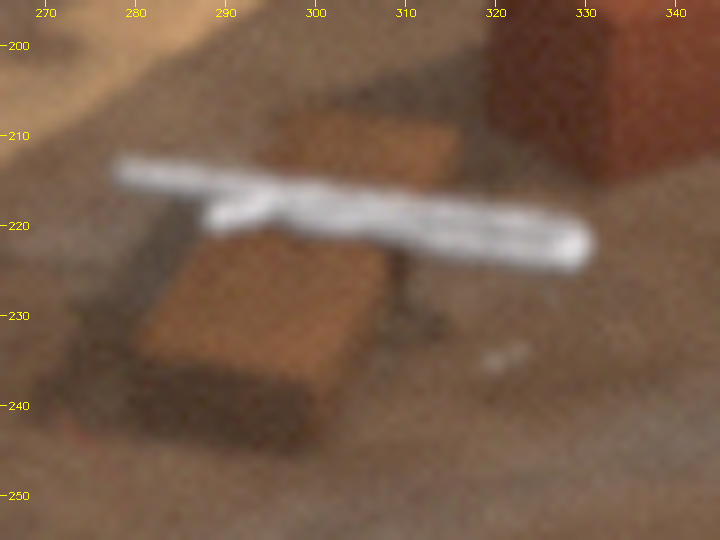

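```bash
cat > m.py <<'E'
from h import *
import pickle
def cal():
    return env.read_camera("top"),env.read_camera("scene")
E
python3 - <<'E'
from m import *
T,S=cal()
pickle.dump((T,S),open("cal.pkl","wb"))
cs=[atz(T,p,.018) for p in [(172,177),(219.5,159.5),(238,205.5),(190,225)]]
for a in cs: print(a.round(4))
for i in range(4):
    e=cs[(i+1)%4]-cs[i]; print(np.linalg.norm(e).round(4),np.degrees(np.arctan2(e[1],e[0])).round(2))
print("centre top",np.mean(cs,0))
c2=[atz(S,p,.018) for p in [(142.5,301.5),(217,310),(237,269)]]
for a in c2: print(a.round(4))
print("centre scene",(c2[0]+c2[2])/2)
print("hub top",atz(T,(202,189.5),.053), "tyre",atz(T,(203.5,190),.048))
print("axletop tri",tri(T,(199.5,187),S,(191,248)))
for p in [(327.5,183.5),(338,229.5),(340.5,226),(335,226)]: print(atz(T,p,.025).round(4))
print("scene tip",atz(S,(278,214),.025),"bend end",atz(S,(330,222),.025))
E
```

```text
[0.5519 0.2944 0.018 ]
[0.5983 0.1761 0.018 ]
[0.4827 0.1266 0.018 ]
[0.4321 0.2449 0.018 ]
0.127 -68.6
0.1257 -156.82
0.1286 113.17
0.1297 22.45
centre top [0.51622438 0.21050051 0.018     ]
[0.546  0.2977 0.018 ]
[0.4303 0.2459 0.018 ]
[0.4795 0.1293 0.018 ]
centre scene [0.51273688 0.21348562 0.018     ]
hub top [0.51676631 0.21105978 0.053     ] tyre [0.51626703 0.20833175 0.048     ]
axletop tri (array([0.51619636, 0.20907983, 0.08784345]), np.float64(0.004185846486143026))
[ 0.5406 -0.0953  0.025 ]
[ 0.4266 -0.122   0.025 ]
[ 0.4354 -0.1281  0.025 ]
[ 0.4351 -0.1145  0.025 ]
scene tip [ 0.53692332 -0.09300554  0.025     ] bend end [ 0.4242269  -0.12358617  0.025     ]
```

```bash
python3 - <<'E'
from m import *
T,S=pickle.load(open("cal.pkl","rb"))
for p in [(325,183),(505,240),(420,205),(370,165)]: print("S",p,atz(S,p,0).round(3))
for p in [(440,180),(390,385),(370,180)]: print("T",p,atz(T,p,0).round(3),atz(T,p,.3).round(3))
P=env.state()["position"]
print(proj(S,P),proj(T,P),proj(S,[0,0,0]))
for z in (0,.1,.2,.4):
    print(z,proj(S,[.2,-.5,z]),proj(S,[.4,-.3,z]))
big=cv2.resize(S["image"][0:260,290:560],None,fx=2.8,fy=2.3,interpolation=cv2.INTER_CUBIC);cv2.imwrite("pics/b1.png",big)
E
```

```text
S (325, 183) [ 0.567 -0.364  0.   ]
S (505, 240) [ 0.101 -0.305  0.   ]
S (420, 205) [ 0.311 -0.373  0.   ]
S (370, 165) [ 0.526 -0.558  0.   ]
T (440, 180) [ 0.559 -0.388 -0.   ] [ 0.508 -0.265  0.3  ]
T (390, 385) [ 0.045 -0.257  0.   ] [ 0.147 -0.173  0.3  ]
T (370, 180) [ 0.555 -0.207  0.   ] [ 0.506 -0.138  0.3  ]
[511.44243438  99.75972468] [593.22644411 350.40457807] [529.56977373 334.19612353]
0 [480.42198485 198.10511342] [373.4913575  206.60002723]
0.1 [487.82292358 160.26360457] [377.41438541 167.29635917]
0.2 [495.65997883 119.76541428] [381.58653499 125.07491886]
0.4 [512.74434403  29.85536224] [390.74656855  30.7582158 ]
```

View pics/b1.png

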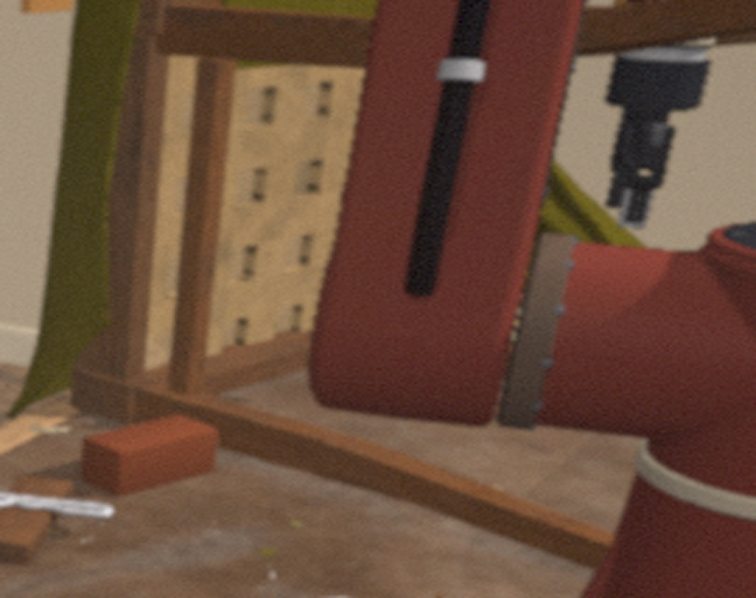

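```bash
python3 - <<'E'
from m import *
T,S=pickle.load(open("cal.pkl","rb"))
big=cv2.resize(T["image"][100:420,360:560],None,fx=3,fy=1.87*1,interpolation=cv2.INTER_CUBIC)
im=cv2.resize(T["image"][100:420,360:560],None,fx=1.85*1,fy=1.85,interpolation=cv2.INTER_CUBIC);cv2.imwrite("pics/b2.png",im)
P=env.state()["position"]
for dz in (0,.1,.2,.25,.3): print(dz,proj(S,P+[0,0,dz]),proj(T,P+[0,0,dz]))
E
```

```text
0 [511.44243438  99.75972468] [593.22644411 350.40457807]
0.1 [519.84659316  57.68894468] [637.47980471 365.17745429]
0.2 [528.7088765   12.75457179] [695.21309122 384.37492989]
0.25 [533.31686821 -10.85414679] [730.96977815 396.21555591]
0.3 [538.04472095 -35.26042151] [772.61709995 409.95090236]
```

View pics/b2.png

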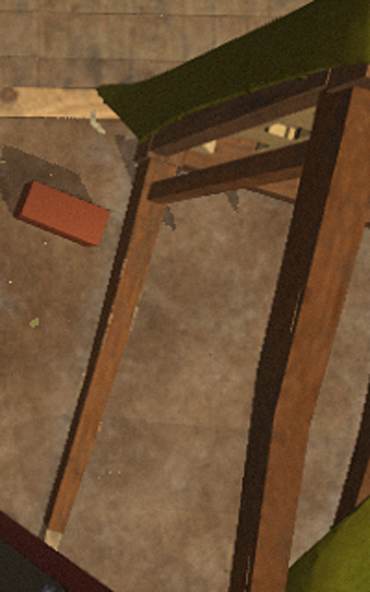

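```bash
python3 - <<'E'
from m import *
T,S=pickle.load(open("cal.pkl","rb"))
print(tri(T,(533,146),S,(347,22)))
print(tri(T,(549,146),S,(349,3)))
for z in (.3,.36,.4,.45): print(z,"low far",atz(T,(533,146),z),"low near",atz(T,(487,419),z),"S",atz(S,(347,22),z),atz(S,(500,26),z), "S right",atz(S,(558,14),z))
E
```

```text
(array([ 0.54349235, -0.37483803,  0.4028749 ]), np.float64(0.010341034320790875))
(array([ 0.53586786, -0.37034   ,  0.44453135]), np.float64(0.004308956864845518))
0.3 low far [ 0.57490934 -0.43983053  0.3       ] low near [ 0.0890588  -0.34399037  0.3       ] S [ 1.04127333 -1.39863208  0.3       ] [ 0.46194939 -1.69251655  0.3       ] S right [ 0.3534663  -2.65734804  0.3       ]
0.36 low far [ 0.55923385 -0.4004655   0.36      ] low near [ 0.11435413 -0.31270735  0.36      ] S [ 0.74912    -0.80461966  0.36      ] [ 0.32935792 -1.0175602   0.36      ] S right [ 0.25075408 -1.71665037  0.36      ]
0.4 low far [ 0.54878352 -0.37422214  0.4       ] low near [ 0.13121769 -0.291852    0.4       ] S [ 0.55435111 -0.40861138  0.4       ] [ 0.24096361 -0.56758931  0.4       ] S right [ 0.18227927 -1.08951859  0.4       ]
0.45 low far [ 0.53572061 -0.34141795  0.45      ] low near [ 0.15229713 -0.26578282  0.45      ] S [0.31089    0.08639897 0.45      ] [ 0.13047072 -0.00512568  0.45      ] S right [ 0.09668575 -0.30560386  0.45      ]
```

>>> move_arm(steps=[{"ty": -1}, {"ty": -1}, {"ty": -1}, {"ty": -1}], hand=1, force=30)

```text
invalid input
```

>>> move_arm(steps=[{"tx": 0, "ty": -1, "tz": 0, "twist": 0}, {"tx": 0, "ty": -1, "tz": 0, "twist": 0}, {"tx": 0, "ty": -1, "tz": 0, "twist": 0}, {"tx": 0, "ty": -1, "tz": 0, "twist": 0}], hand=1, force=30)

```text
clock: 0.53
position: [0.1893, -0.5952, 0.352]
tool_rot: [-1.571, 0.001, -1.263]
ft_force: [0.1, -0.5, 0.0]
grip_width: 0.0387
```

>>> move_arm(steps=[{"tx": 0, "ty": -1, "tz": 0, "twist": 0}, {"tx": 0, "ty": -1, "tz": 0, "twist": 0}, {"tx": 0, "ty": -1, "tz": 0, "twist": 0}, {"tx": 0, "ty": -1, "tz": 0, "twist": 0}, {"tx": 0, "ty": -1, "tz": 0, "twist": 0}, {"tx": 0, "ty": -1, "tz": 0, "twist": 0}])

```text
clock: 1.03
position: [0.1893, -0.5953, 0.5325]
tool_rot: [-1.571, 0.0, -1.263]
ft_force: [0.4, 0.1, 0.1]
grip_width: -0.0001
```

```bash
python3 - <<'E'
from m import *
s=env.state(); print(s["position"],s["q"],s["joint_torque"].round(1))
cv2.imwrite("pics/c1.png",env.read_camera("scene")["image"]);cv2.imwrite("pics/c2.png",env.read_camera("top")["image"])
E
```

```text
[ 0.18930991 -0.59532579  0.53247425] [-1.37521376e+00  1.49311619e-01  1.14507095e+00  2.11802761e-05
  1.84763987e+00 -1.12174407e-01] [  0.1 -39.6 -30.3  -0.   -0.3   0. ]
```

View pics/c1.png

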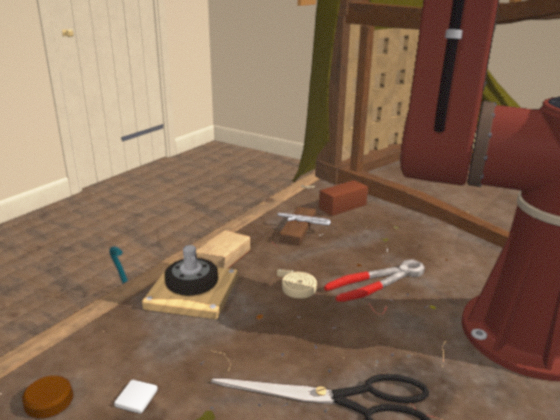

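View pics/c2.png

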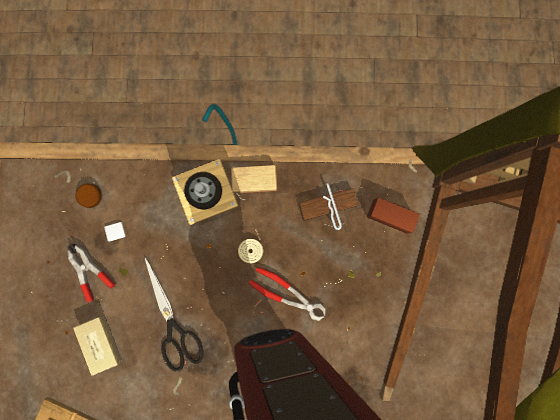

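>>> move_arm(steps=[{"tx": -0.77, "ty": 0, "tz": 0.637, "twist": 0}, {"tx": -0.77, "ty": 0, "tz": 0.637, "twist": 0}, {"tx": -0.77, "ty": 0, "tz": 0.637, "twist": 0}, {"tx": -0.77, "ty": 0, "tz": 0.637, "twist": 0}, {"tx": -0.77, "ty": 0, "tz": 0.637, "twist": 0}, {"tx": -0.77, "ty": 0, "tz": 0.637, "twist": 0}, {"tx": -0.77, "ty": 0, "tz": 0.637, "twist": 0}, {"tx": -0.77, "ty": 0, "tz": 0.637, "twist": 0}, {"tx": -0.77, "ty": 0, "tz": 0.637, "twist": 0}, {"tx": -0.77, "ty": 0, "tz": 0.637, "twist": 0}])

```text
clock: 1.97
position: [0.3016, -0.316, 0.5301]
tool_rot: [-1.571, 0.001, -1.263]
ft_force: [-0.3, 0.1, 0.5]
grip_width: 0.0002
```

```bash
python3 - <<'E'
from m import *
s=env.state(); print(s["position"],s["q"],s["joint_torque"].round(1))
cv2.imwrite("pics/c3.png",env.read_camera("scene")["image"])
E
```

```text
[ 0.30164081 -0.31603941  0.53014821] [-9.69728243e-01 -2.67432640e-01  1.54593690e+00  1.54662309e-04
  1.86440416e+00  2.93745510e-01] [ -3.3 -19.8 -32.4  -0.1   0.   -0.5]
```

View pics/c3.png

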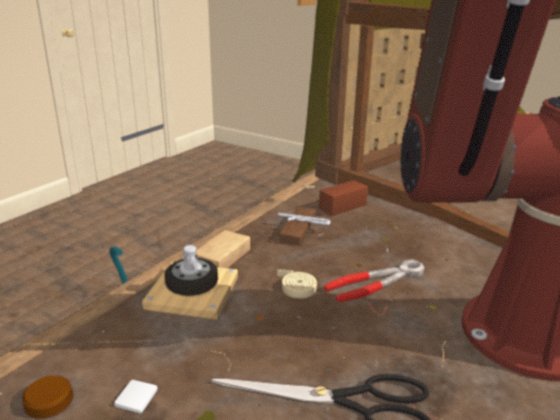

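>>> move_arm(steps=[{"tx": -0.77, "ty": 0, "tz": 0.637, "twist": 0}, {"tx": -0.77, "ty": 0, "tz": 0.637, "twist": 0}, {"tx": -0.77, "ty": 0, "tz": 0.637, "twist": 0}, {"tx": -0.77, "ty": 0.2, "tz": 0.637, "twist": 0}, {"tx": -0.77, "ty": 0.5, "tz": 0.637, "twist": 0}, {"tx": -0.77, "ty": 0.5, "tz": 0.637, "twist": 0}, {"tx": -0.77, "ty": 0.5, "tz": 0.637, "twist": 0}, {"tx": -0.77, "ty": 0.5, "tz": 0.637, "twist": 0}, {"tx": -0.77, "ty": 0.5, "tz": 0.637, "twist": 0}, {"tx": -0.77, "ty": 0.5, "tz": 0.637, "twist": 0}])

```text
clock: 2.85
position: [0.4136, -0.0381, 0.4337]
tool_rot: [-1.571, 0.0, -1.263]
ft_force: [0.3, -0.6, 0.3]
grip_width: 0.0001
```

>>> move_arm(steps=[{"tx": -0.77, "ty": 0.5, "tz": 0.637, "twist": 0}, {"tx": -0.77, "ty": 0.5, "tz": 0.637, "twist": 0}, {"tx": -0.77, "ty": 0.5, "tz": 0.637, "twist": 0}, {"tx": -0.77, "ty": 0.5, "tz": 0.637, "twist": 0}, {"tx": -0.77, "ty": 0.5, "tz": 0.637, "twist": 0}, {"tx": -0.77, "ty": 0.5, "tz": 0.637, "twist": 0}, {"tx": -0.77, "ty": 0.5, "tz": 0.637, "twist": 0}, {"tx": -0.77, "ty": 0.5, "tz": 0.637, "twist": 0}, {"tx": -0.77, "ty": 0.5, "tz": 0.637, "twist": -0.057}])

```text
clock: 3.6
position: [0.5144, 0.2119, 0.2984]
tool_rot: [-1.572, 0.0, -1.172]
ft_force: [0.0, -0.0, -0.4]
grip_width: 0.0001
```

```bash
python3 - <<'E'
from m import *
s=env.state(); print(s["position"],s["tool_rot"],s["q"])
c=env.read_camera("scene");cv2.imwrite("pics/c4.png",c["image"])
crop(c["image"],140,170,250,320,4,"pics/c5.png")
E
```

```text
[0.51436956 0.21193387 0.29840037] [-1.57216130e+00  3.83957673e-05 -1.17175094e+00] [ 2.64749411e-01  2.32005030e-02  1.70096362e+00 -1.46398355e-04
  1.41878636e+00  1.43652259e+00]
```

View pics/c4.png

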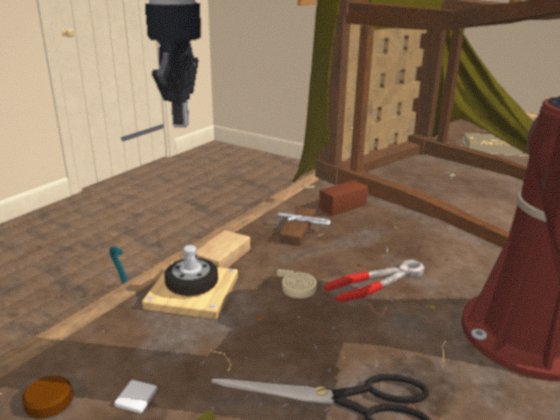

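View pics/c5.png

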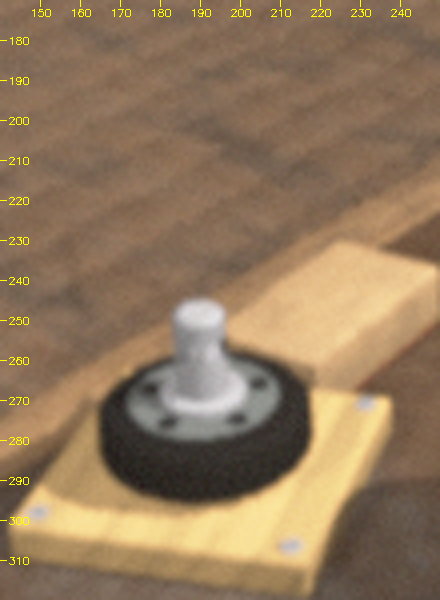

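>>> move_arm(steps=[{"tx": 0, "ty": 1, "tz": 0, "twist": 0}, {"tx": 0, "ty": 1, "tz": 0, "twist": 0}, {"tx": 0, "ty": 1, "tz": 0, "twist": 0}, {"tx": 0, "ty": 1, "tz": 0, "twist": 0}, {"tx": 0, "ty": 1, "tz": 0, "twist": 0}, {"tx": 0, "ty": 1, "tz": 0, "twist": 0}, {"tx": 0, "ty": 0, "tz": 0, "twist": 0}])

```text
clock: 4.23
position: [0.5082, 0.2086, 0.1125]
tool_rot: [-1.586, 0.002, -1.174]
ft_force: [-1.6, -0.1, -1.7]
grip_width: 0.0003
```

```bash
python3 - <<'E'
from m import *
s=env.state(); print(s["position"],s["tool_rot"],s["ft_force"])
c=env.read_camera("scene");t=env.read_camera("top")
print(proj(c,s["position"]),proj(t,s["position"]))
crop(c["image"],140,170,250,320,5,"pics/d1.png")
crop(t["image"],165,120,265,230,5,"pics/d2.png")
E
```

```text
[0.50823179 0.20860876 0.11247626] [-1.58586617  0.00192745 -1.17382225] [-1.55522848 -0.0722184  -1.73487178]
[192.59883433 236.06470742] [198.04214941 189.70478496]
```

View pics/d1.png

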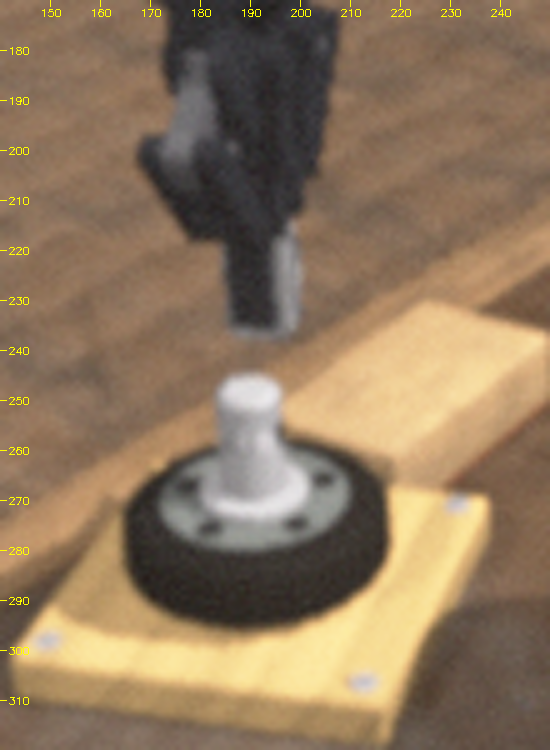

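View pics/d2.png

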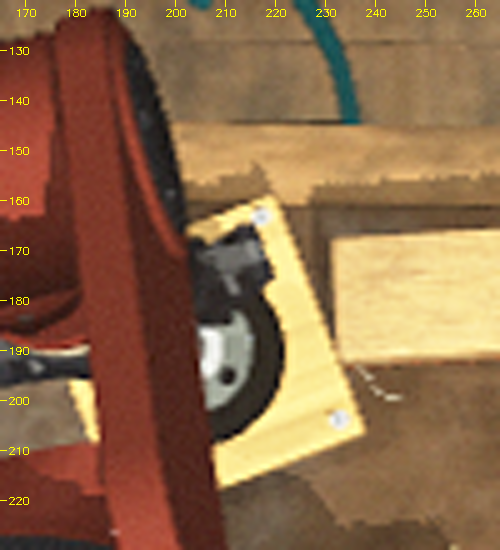

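```bash
python3 - <<'E'
from m import *
s=env.state(); print(s["clock"],s["position"],s["tool_rot"],s["ft_force"],s["joint_vel"].round(3),s["q"])
E
```

```text
4.3333 [0.51298598 0.2100236  0.1187683 ] [-1.57510559e+00  5.73748813e-04 -1.17373309e+00] [-0.02583198 -0.18487701  0.0610474 ] [ 0.002 -0.044 -0.063 -0.    -0.008  0.001] [ 2.61981754e-01  1.95418378e-01  1.86611341e+00 -1.33641071e-05
  1.08440814e+00  1.43571988e+00]
```

>>> move_arm(steps=[{"tx": 0, "ty": 0, "tz": 0, "twist": 0}, {"tx": 0, "ty": 0, "tz": 0, "twist": 0}])

```text
clock: 4.5
position: [0.5166, 0.2111, 0.1231]
tool_rot: [-1.566, -0.001, -1.174]
ft_force: [1.0, 0.2, 0.5]
grip_width: -0.0003
```

>>> move_arm(steps=[{"tx": 0, "ty": 0, "tz": 0, "twist": 0}, {"tx": 0, "ty": 0, "tz": 0, "twist": 0}, {"tx": 0, "ty": 0, "tz": 0, "twist": 0}, {"tx": 0, "ty": 0, "tz": 0, "twist": 0}, {"tx": 0, "ty": 0, "tz": 0, "twist": 0}, {"tx": 0, "ty": 0, "tz": 0, "twist": 0}])

```text
clock: 5.0
position: [0.5146, 0.2107, 0.1204]
tool_rot: [-1.571, -0.0, -1.173]
ft_force: [-0.0, -0.4, 0.7]
grip_width: -0.0001
```

```bash
python3 - <<'E'
from m import *
s=env.state(); print(s["clock"],s["position"],s["tool_rot"],s["ft_force"],s["joint_vel"].round(3))
c=env.read_camera("scene")
print(proj(c,s["position"]),[atz(c,(190,247.5),z).round(4) for z in (.086,.09,.094)])
E
```

```text
5.0 [0.51455319 0.21070383 0.12041347] [-1.57067177e+00 -1.12106852e-05 -1.17339529e+00] [-3.43378878e-04 -3.64769794e-01  6.95711406e-01] [ 0.     0.003  0.001  0.    -0.002  0.001]
[188.58101147 231.29470113] [array([0.5188, 0.2058, 0.086 ]), array([0.5138, 0.2109, 0.09  ]), array([0.5088, 0.216 , 0.094 ])]
```

>>> move_arm(steps=[{"tx": 0, "ty": 0.1, "tz": 0, "twist": 0}, {"tx": 0, "ty": 0.1, "tz": 0, "twist": 0}, {"tx": 0, "ty": 0.1, "tz": 0, "twist": 0}, {"tx": 0, "ty": 0.1, "tz": 0, "twist": 0}, {"tx": 0, "ty": 0.1, "tz": 0, "twist": 0}, {"tx": 0, "ty": 0.05, "tz": 0, "twist": 0}, {"tx": 0, "ty": 0.05, "tz": 0, "twist": 0}, {"tx": 0, "ty": 0.05, "tz": 0, "twist": 0}, {"tx": 0, "ty": 0.05, "tz": 0, "twist": 0}])

```text
clock: 5.8
position: [0.5147, 0.2107, 0.0992]
tool_rot: [-1.571, -0.0, -1.173]
ft_force: [-0.2, -0.0, 0.1]
grip_width: 0.0002
```

>>> move_arm(steps=[{"tx": 0, "ty": 0.03, "tz": 0, "twist": 0}, {"tx": 0, "ty": 0.03, "tz": 0, "twist": 0}, {"tx": 0, "ty": 0.03, "tz": 0, "twist": 0}])

```text
clock: 6.05
position: [0.5146, 0.2107, 0.0966]
tool_rot: [-1.571, -0.0, -1.173]
ft_force: [-0.1, 0.8, 0.6]
grip_width: -0.0002
```

>>> move_arm(steps=[{"tx": 0, "ty": 0.03, "tz": 0, "twist": 0}, {"tx": 0, "ty": 0.03, "tz": 0, "twist": 0}])

```text
clock: 6.22
position: [0.5147, 0.2107, 0.0948]
tool_rot: [-1.571, -0.0, -1.174]
ft_force: [-0.8, -0.5, -0.8]
grip_width: 0.0
```

>>> move_arm(steps=[{"tx": 0, "ty": 0.03, "tz": 0, "twist": 0}, {"tx": 0, "ty": 0.03, "tz": 0, "twist": 0}])

```text
clock: 6.38
position: [0.5146, 0.2107, 0.093]
tool_rot: [-1.571, 0.0, -1.174]
ft_force: [0.4, -0.9, 0.0]
grip_width: 0.0001
```

>>> move_arm(steps=[{"tx": 0, "ty": 0.03, "tz": 0, "twist": 0}])

```text
clock: 6.47
position: [0.5146, 0.2107, 0.092]
tool_rot: [-1.571, 0.0, -1.173]
ft_force: [-0.4, -0.3, -0.1]
grip_width: 0.0
```

>>> move_arm(steps=[{"tx": 0, "ty": 0.03, "tz": 0, "twist": 0}])

```text
clock: 6.55
position: [0.5146, 0.2107, 0.0912]
tool_rot: [-1.571, 0.0, -1.173]
ft_force: [-3.0, -0.8, 8.4]
grip_width: -0.0001
```

>>> move_arm(steps=[{"tx": 0, "ty": 0, "tz": 0, "twist": 0}])

```text
clock: 6.63
position: [0.5147, 0.2107, 0.0913]
tool_rot: [-1.571, -0.0, -1.173]
ft_force: [0.4, -0.7, 1.2]
grip_width: -0.0002
```

>>> move_arm(steps=[{"tx": 0, "ty": 0.015, "tz": 0, "twist": 0}, {"tx": 0, "ty": 0, "tz": 0, "twist": 0}])

```text
clock: 6.8
position: [0.5146, 0.2107, 0.0913]
tool_rot: [-1.571, -0.0, -1.173]
ft_force: [-1.5, -1.0, 3.3]
grip_width: 0.0004
```

>>> move_arm(steps=[{"tx": 0, "ty": -0.2, "tz": 0, "twist": 0}, {"tx": 0, "ty": -0.2, "tz": 0, "twist": 0}, {"tx": 0.2, "ty": 0, "tz": 0, "twist": 0}, {"tx": 0.25, "ty": 0, "tz": 0, "twist": 0}, {"tx": 0.25, "ty": 0, "tz": 0, "twist": 0}, {"tx": 0.25, "ty": 0, "tz": 0, "twist": 0}, {"tx": 0.15, "ty": 0, "tz": 0, "twist": 0}, {"tx": 0.1, "ty": 0.1, "tz": 0, "twist": 0}, {"tx": 0, "ty": 0.2, "tz": 0, "twist": 0}, {"tx": 0, "ty": 0.2, "tz": 0, "twist": 0}, {"tx": 0, "ty": 0.2, "tz": 0, "twist": 0}, {"tx": 0, "ty": 0.1, "tz": 0, "twist": 0}])

```text
clock: 7.8
position: [0.5273, 0.1775, 0.0771]
tool_rot: [-1.573, 0.001, -1.173]
ft_force: [0.4, -1.0, -1.0]
grip_width: 0.0002
```

>>> move_arm(steps=[{"tx": -0.1, "ty": 0, "tz": 0, "twist": 0}, {"tx": -0.05, "ty": 0, "tz": 0, "twist": 0}, {"tx": -0.05, "ty": 0, "tz": 0, "twist": 0}])

```text
clock: 8.05
position: [0.5261, 0.1835, 0.0788]
tool_rot: [-1.571, 0.0, -1.173]
ft_force: [-0.6, -0.3, 0.3]
grip_width: 0.0001
```

```bash
python3 - <<'E'
from m import *
c=env.read_camera("scene")
crop(c["image"],140,170,250,320,5,"pics/e1.png")
E
```

```text
(no output)
```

View pics/e1.png

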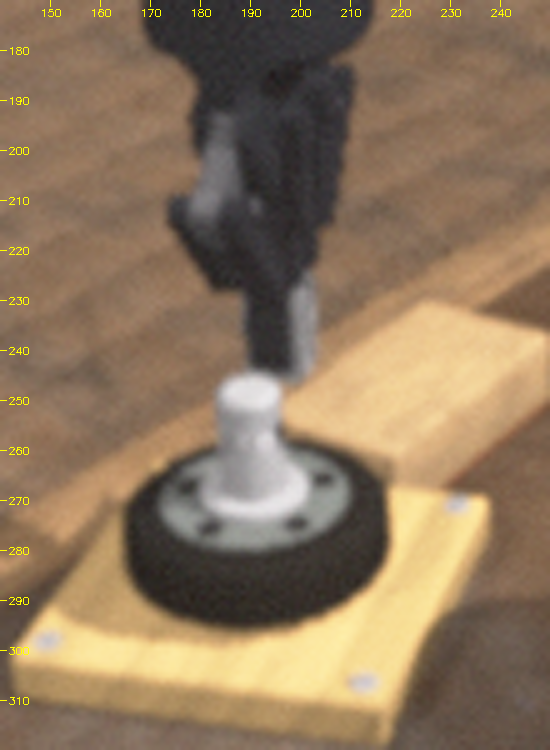

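>>> move_arm(steps=[{"tx": -0.03, "ty": 0, "tz": 0, "twist": 0}, {"tx": -0.03, "ty": 0, "tz": 0, "twist": 0}])

```text
clock: 8.27
position: [0.5257, 0.1849, 0.0792]
tool_rot: [-1.57, -0.0, -1.173]
ft_force: [-0.5, -0.5, -0.2]
grip_width: 0.0001
```

>>> move_arm(steps=[{"tx": -0.03, "ty": 0, "tz": 0, "twist": 0}])

```text
clock: 8.35
position: [0.5253, 0.1857, 0.0791]
tool_rot: [-1.57, -0.0, -1.173]
ft_force: [0.4, 0.4, 0.1]
grip_width: -0.0002
```

>>> move_arm(steps=[{"tx": -0.03, "ty": 0, "tz": 0, "twist": 0}])

```text
clock: 8.43
position: [0.5249, 0.1864, 0.079]
tool_rot: [-1.57, -0.0, -1.174]
ft_force: [-0.0, -0.1, -0.3]
grip_width: 0.0001
```

>>> move_arm(steps=[{"tx": -0.03, "ty": 0, "tz": 0, "twist": 0}])

```text
clock: 8.52
position: [0.5245, 0.1873, 0.0789]
tool_rot: [-1.571, -0.0, -1.173]
ft_force: [-0.2, 0.0, -0.0]
grip_width: -0.0002
```

>>> move_arm(steps=[{"tx": -0.03, "ty": 0, "tz": 0, "twist": 0}])

```text
clock: 8.6
position: [0.524, 0.1881, 0.0788]
tool_rot: [-1.571, 0.0, -1.174]
ft_force: [-0.1, -0.7, -0.1]
grip_width: -0.0
```

>>> move_arm(steps=[{"tx": -0.03, "ty": 0, "tz": 0, "twist": 0}])

```text
clock: 8.68
position: [0.5237, 0.1889, 0.0788]
tool_rot: [-1.571, 0.0, -1.173]
ft_force: [-0.0, 0.2, -0.2]
grip_width: 0.0002
```

>>> move_arm(steps=[{"tx": -0.03, "ty": 0, "tz": 0, "twist": 0}])

```text
clock: 8.77
position: [0.5234, 0.1897, 0.0787]
tool_rot: [-1.571, -0.0, -1.173]
ft_force: [-0.8, -0.1, -0.4]
grip_width: -0.0001
```

>>> move_arm(steps=[{"tx": -0.03, "ty": 0, "tz": 0, "twist": 0}])

```text
clock: 8.85
position: [0.523, 0.1906, 0.0788]
tool_rot: [-1.571, -0.0, -1.173]
ft_force: [0.0, -0.2, 0.3]
grip_width: -0.0003
```

>>> move_arm(steps=[{"tx": -0.03, "ty": 0, "tz": 0, "twist": 0}])

```text
clock: 8.93
position: [0.5226, 0.1914, 0.0787]
tool_rot: [-1.571, 0.0, -1.174]
ft_force: [-0.0, 1.0, 0.2]
grip_width: -0.0001
```

>>> move_arm(steps=[{"tx": -0.03, "ty": 0, "tz": 0, "twist": 0}])

```text
clock: 9.02
position: [0.5225, 0.1919, 0.0788]
tool_rot: [-1.571, -0.001, -1.173]
ft_force: [0.1, -2.3, -0.9]
grip_width: 0.0004
```

>>> move_arm(steps=[{"tx": -0.015, "ty": 0, "tz": 0, "twist": 0}, {"tx": 0, "ty": 0, "tz": 0, "twist": 0}])

```text
clock: 9.18
position: [0.5225, 0.192, 0.0788]
tool_rot: [-1.571, -0.001, -1.173]
ft_force: [2.0, -2.7, -1.1]
grip_width: -0.0001
```

>>> move_arm(steps=[{"tx": 0.1, "ty": 0, "tz": 0, "twist": 0}, {"tx": 0, "ty": -0.2, "tz": 0, "twist": 0}, {"tx": 0, "ty": -0.3, "tz": 0, "twist": 0}, {"tx": 0, "ty": -0.3, "tz": 0, "twist": 0}, {"tx": -0.14, "ty": -0.1, "tz": 0, "twist": 0}, {"tx": -0.3, "ty": 0, "tz": 0, "twist": 0}, {"tx": -0.3, "ty": 0, "tz": 0, "twist": 0}, {"tx": -0.3, "ty": 0, "tz": 0, "twist": 0}, {"tx": -0.3, "ty": 0, "tz": 0, "twist": 0}, {"tx": -0.2, "ty": 0, "tz": 0, "twist": 0}, {"tx": -0.1, "ty": 0, "tz": 0, "twist": 0}])

```text
clock: 10.1
position: [0.5033, 0.2363, 0.1052]
tool_rot: [-1.572, 0.0, -1.172]
ft_force: [-0.0, -0.5, 0.3]
grip_width: 0.0004
```

>>> move_arm(steps=[{"tx": 0, "ty": 0.2, "tz": 0, "twist": 0}, {"tx": 0, "ty": 0.2, "tz": 0, "twist": 0}, {"tx": 0, "ty": 0.2, "tz": 0, "twist": 0}, {"tx": 0, "ty": 0.2, "tz": 0, "twist": 0}, {"tx": 0, "ty": 0.1, "tz": 0, "twist": 0}, {"tx": 0, "ty": 0, "tz": 0, "twist": 0}, {"tx": 0, "ty": 0, "tz": 0, "twist": 0}, {"tx": 0, "ty": 0, "tz": 0, "twist": 0}])

```text
clock: 10.77
position: [0.5037, 0.2355, 0.0784]
tool_rot: [-1.572, 0.001, -1.174]
ft_force: [-2.1, 3.3, -0.9]
grip_width: 0.0001
```

>>> move_arm(steps=[{"tx": 0, "ty": 0, "tz": 0, "twist": 0}, {"tx": 0, "ty": 0, "tz": 0, "twist": 0}])

```text
clock: 10.93
position: [0.5038, 0.2354, 0.0786]
tool_rot: [-1.571, 0.001, -1.174]
ft_force: [-1.5, 4.5, -0.6]
grip_width: 0.0001
```

```bash
python3 - <<'E'
from m import *
s=env.state(); print(s["position"],s["ft_force"],s["wrist_torque"],s["q"])
c=env.read_camera("scene")
crop(c["image"],140,170,250,320,5,"pics/e2.png")
E
```

```text
[0.50384696 0.23535939 0.07862399] [-1.48530987  4.50886986 -0.60143187] [0.70068378 0.31359622 0.01188775] [3.10455438e-01 2.54194068e-01 1.88322882e+00 7.25774185e-04
 1.00486658e+00 1.48366015e+00]
```

View pics/e2.png

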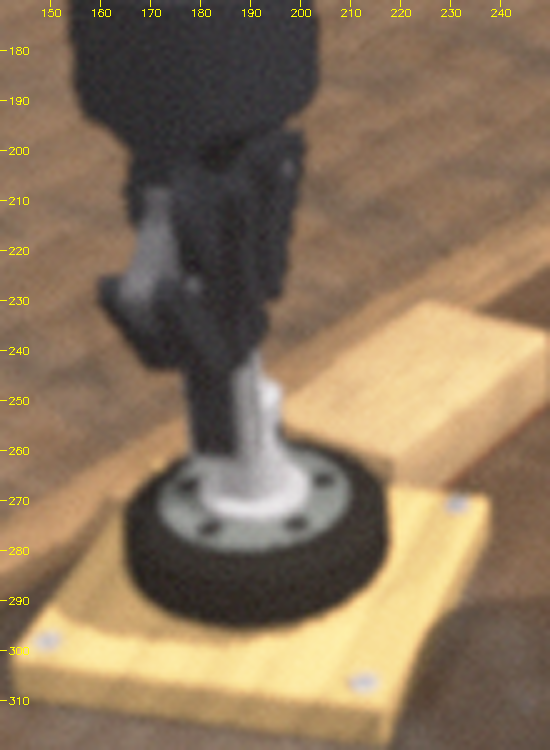

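>>> move_arm(steps=[{"tx": -0.1, "ty": 0, "tz": 0, "twist": 0}, {"tx": 0, "ty": -0.4, "tz": 0, "twist": 0}, {"tx": 0, "ty": -0.8, "tz": 0, "twist": 0}, {"tx": 0, "ty": -0.8, "tz": 0, "twist": 0}, {"tx": 0.1, "ty": -0.5, "tz": 0, "twist": 0}, {"tx": 0.5, "ty": -0.5, "tz": -0.32, "twist": 0}, {"tx": 0.8, "ty": 0, "tz": -0.53, "twist": 0}, {"tx": 0.8, "ty": 0, "tz": -0.53, "twist": 0}, {"tx": 0.8, "ty": 0, "tz": -0.53, "twist": 0}, {"tx": 0.8, "ty": 0, "tz": -0.53, "twist": 0}, {"tx": 0.8, "ty": 0, "tz": -0.53, "twist": 0}])

```text
clock: 11.9
position: [0.4748, 0.0741, 0.1703]
tool_rot: [-1.569, -0.003, -1.173]
ft_force: [-0.1, -0.8, 0.1]
grip_width: -0.0
```

>>> move_arm(steps=[{"tx": 0.8, "ty": 0, "tz": -0.53, "twist": 0}, {"tx": 0.8, "ty": 0, "tz": -0.53, "twist": 0}, {"tx": 0.8, "ty": 0, "tz": -0.53, "twist": 0}, {"tx": 0.8, "ty": 0, "tz": -0.53, "twist": 0}, {"tx": 0.8, "ty": 0, "tz": -0.53, "twist": 0}, {"tx": 0.8, "ty": 0, "tz": -0.53, "twist": 0}, {"tx": 0.4, "ty": 0, "tz": -0.25, "twist": 0}, {"tx": 0.2, "ty": 0, "tz": -0.1, "twist": 0.059}, {"tx": 0, "ty": 0, "tz": 0, "twist": 0}, {"tx": 0, "ty": 0, "tz": 0, "twist": 0}], hand=-0.2)

```text
clock: 12.73
position: [0.4397, -0.1152, 0.1698]
tool_rot: [-1.57, -0.002, -1.265]
ft_force: [0.1, 0.3, 0.2]
grip_width: 0.0514
```

```bash
cat > to.py <<'E'
from m import *
def to(x,y):
    s=env.state();p=s["position"];h=s["tool_rot"][2]+np.pi/2
    d=np.array([x,y])-p[:2];ez=np.array([np.cos(h),np.sin(h)]);ex=np.array([np.sin(h),-np.cos(h)])
    print("pos",p.round(4),"head",np.degrees(h).round(2),"rot",s["tool_rot"].round(4),"tx mm",(d@ex*1e3).round(2),"tz mm",(d@ez*1e3).round(2),"F",s["ft_force"].round(2),"w",s["grip_width"],"t",s["clock"])
E
python3 -c "
from to import *
to(.444,-.1155)"
```

```text
pos [ 0.4397 -0.1152  0.1698] head 17.5 rot [-1.5701 -0.0018 -1.2654] tx mm 1.62 tz mm 4.04 F [0.11 0.28 0.19] w 0.05136199990252816 t 12.7333
```

>>> move_arm(steps=[{"tx": 0.05, "ty": 0.4, "tz": 0.13, "twist": 0}, {"tx": 0, "ty": 0.7, "tz": 0, "twist": 0}, {"tx": 0, "ty": 0.7, "tz": 0, "twist": 0}, {"tx": 0, "ty": 0.7, "tz": 0, "twist": 0}, {"tx": 0, "ty": 0.5, "tz": 0, "twist": 0}, {"tx": 0, "ty": 0.35, "tz": 0, "twist": 0}, {"tx": 0, "ty": 0.2, "tz": 0, "twist": 0}, {"tx": 0, "ty": 0.1, "tz": 0, "twist": 0}, {"tx": 0, "ty": 0, "tz": 0, "twist": 0}, {"tx": 0, "ty": 0, "tz": 0, "twist": 0}, {"tx": 0, "ty": 0, "tz": 0, "twist": 0}])

```text
clock: 13.65
position: [0.4446, -0.1148, 0.0603]
tool_rot: [-1.569, -0.001, -1.266]
ft_force: [-0.3, 0.7, -0.0]
grip_width: 0.0515
```

```bash
python3 -c "
from to import *
to(.444,-.1155)
c=env.read_camera('scene');t=env.read_camera('top')
crop(c['image'],260,130,360,260,5,'pics/f1.png')
crop(t['image'],290,160,380,250,6,'pics/f2.png')
p=env.state()['position'];p[2]=.025;print(proj(c,p),proj(t,p))
"
```

```text
pos [ 0.4446 -0.1148  0.0603] head 17.48 rot [-1.5692e+00 -1.5000e-03 -1.2658e+00] tx mm 0.51 tz mm -0.76 F [-0.26  0.66 -0.03] w 0.051477774200986 t 13.65
[319.70864319 221.11028834] [335.12948609 222.26320014]
```

View pics/f1.png

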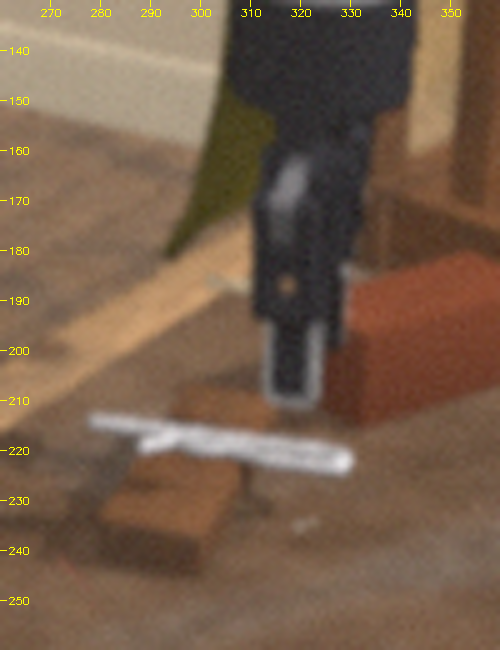

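View pics/f2.png

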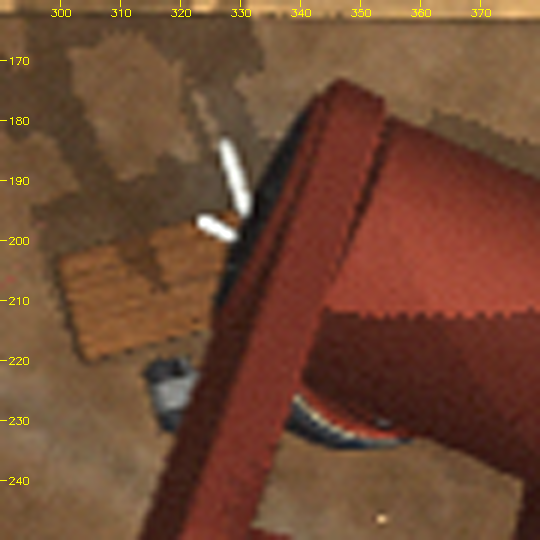

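>>> move_arm(steps=[{"tx": 0.03, "ty": 0.2, "tz": -0.05, "twist": 0}, {"tx": 0, "ty": 0.35, "tz": 0, "twist": 0}, {"tx": 0, "ty": 0.4, "tz": 0, "twist": 0}, {"tx": 0, "ty": 0.3, "tz": 0, "twist": 0}, {"tx": 0, "ty": 0.2, "tz": 0, "twist": 0}, {"tx": 0, "ty": 0.15, "tz": 0, "twist": 0}, {"tx": 0, "ty": 0.08, "tz": 0, "twist": 0}, {"tx": 0, "ty": 0.04, "tz": 0, "twist": 0}, {"tx": 0, "ty": 0, "tz": 0, "twist": 0}, {"tx": 0, "ty": 0, "tz": 0, "twist": 0}])

```text
clock: 14.58
position: [0.4428, -0.1159, 0.008]
tool_rot: [-1.57, -0.0, -1.266]
ft_force: [-0.2, -0.5, -0.6]
grip_width: 0.0512
```

```bash
python3 -c "
from to import *
to(.444,-.1155)
c=env.read_camera('scene')
crop(c['image'],260,150,360,260,6,'pics/f3.png')
"
```

```text
pos [ 0.4428 -0.1159  0.008 ] head 17.45 rot [-1.5702e+00 -5.0000e-04 -1.2662e+00] tx mm -0.01 tz mm 1.25 F [-0.18 -0.47 -0.56] w 0.0512286877865205 t 14.5833
```

View pics/f3.png

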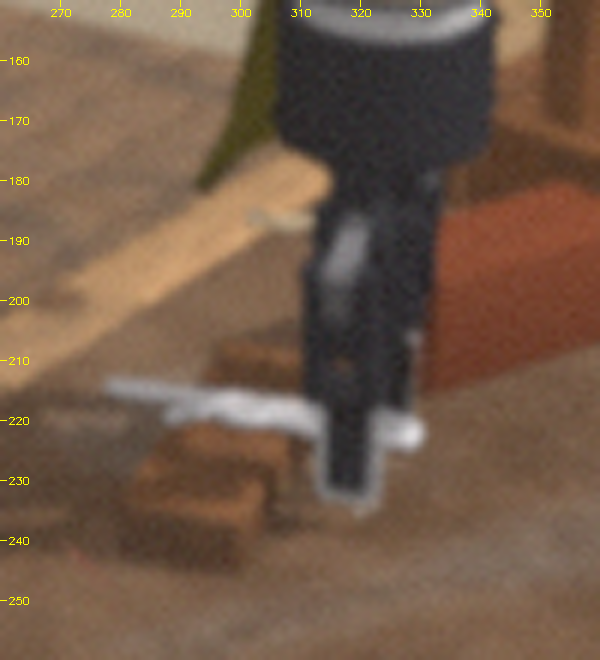

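>>> move_arm(steps=[{"tx": 0, "ty": 0, "tz": 0, "twist": 0}, {"tx": 0, "ty": 0, "tz": 0, "twist": 0}, {"tx": 0, "ty": 0, "tz": 0, "twist": 0}, {"tx": 0, "ty": 0, "tz": 0, "twist": 0}, {"tx": 0, "ty": 0, "tz": 0, "twist": 0}, {"tx": 0, "ty": 0, "tz": 0, "twist": 0}], hand=1, force=60)

```text
clock: 15.13
position: [0.4427, -0.1158, 0.0079]
tool_rot: [-1.57, -0.0, -1.266]
ft_force: [-0.9, 0.2, 2.6]
grip_width: 0.0177
```

>>> move_arm(steps=[{"tx": 0, "ty": -0.1, "tz": 0, "twist": 0}, {"tx": 0, "ty": -0.3, "tz": 0, "twist": 0}, {"tx": 0, "ty": -0.4, "tz": 0, "twist": 0}, {"tx": 0, "ty": -0.5, "tz": 0, "twist": 0}, {"tx": 0, "ty": -0.5, "tz": 0, "twist": 0}, {"tx": 0, "ty": -0.5, "tz": 0, "twist": 0}, {"tx": 0, "ty": -0.5, "tz": 0, "twist": 0}, {"tx": 0, "ty": -0.4, "tz": 0, "twist": 0}, {"tx": 0, "ty": -0.2, "tz": 0, "twist": 0}, {"tx": 0, "ty": 0, "tz": 0, "twist": 0}, {"tx": 0, "ty": 0, "tz": 0, "twist": 0}])

```text
clock: 16.05
position: [0.4424, -0.1157, 0.1098]
tool_rot: [-1.57, -0.0, -1.266]
ft_force: [-0.3, -0.5, -0.2]
grip_width: 0.0177
```

```bash
python3 -c "
from to import *
to(.444,-.1155)
c=env.read_camera('scene');t=env.read_camera('top')
crop(c['image'],250,90,370,220,6,'pics/g1.png')
crop(t['image'],290,130,380,250,5,'pics/g2.png')
"
```

```text
pos [ 0.4424 -0.1157  0.1098] head 17.46 rot [-1.5705e+00 -3.0000e-04 -1.2661e+00] tx mm 0.29 tz mm 1.61 F [-0.35 -0.45 -0.23] w 0.017678612656768997 t 16.05
```

View pics/g1.png

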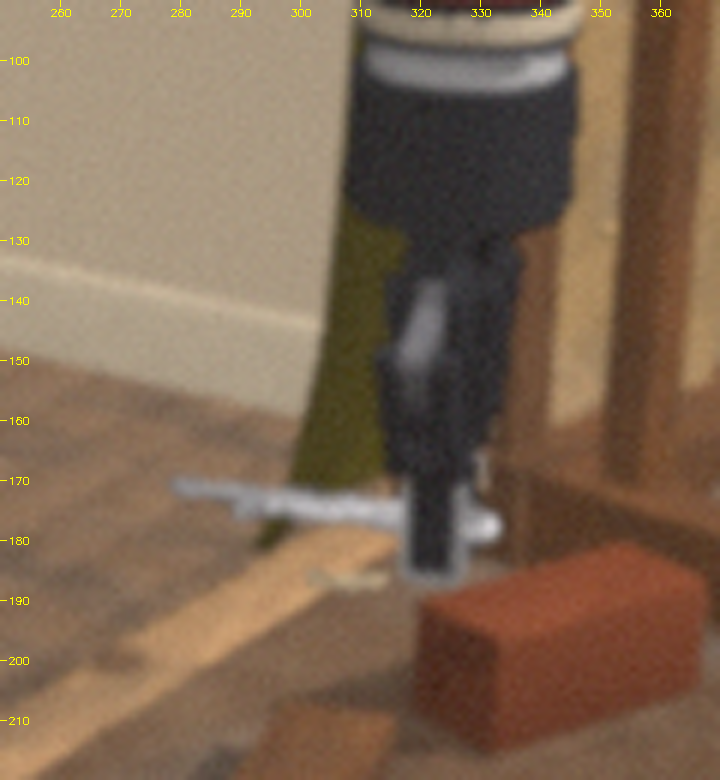

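View pics/g2.png

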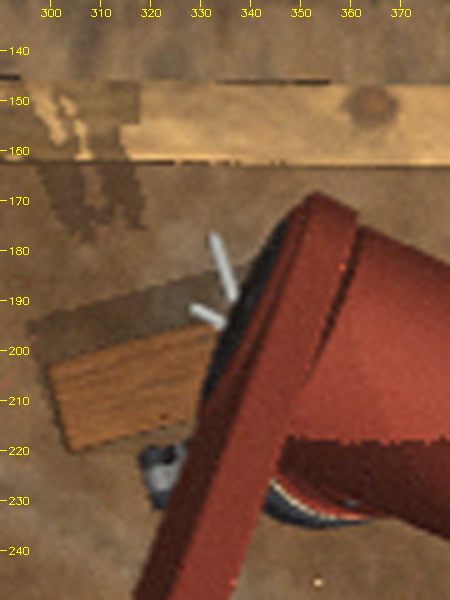

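```bash
python3 -c "
from to import *
T,S=pickle.load(open('cal.pkl','rb'))
s=env.state();p=s['position'];h=s['tool_rot'][2]+np.pi/2
ez=np.array([np.cos(h),np.sin(h),0]);ex=np.array([np.sin(h),-np.cos(h),0]);u=np.array([0,0,.0171])
tip=p+.096*ez+.007*ex+u; bend=p-.02*ez+u
print(tip,proj(S,tip),proj(T,tip),proj(S,bend))
print('seen tip tri',tri(T,(332.5,177.5),S,(279.5,171)))
L0=pickle.load(open('cal.pkl','rb'))
# before lift
q=np.array([.4427,-.1158,.0079]);tip=q+.096*ez+.007*ex+u;print(proj(S,tip),proj(T,tip),'seen S (278,214) T (327.5,183.5)')
"
```

```text
[ 0.5352414  -0.09325848  0.1258572 ] [279.24219322 171.15559347] [332.18562379 179.09529451] [332.92348789 178.5186805 ]
seen tip tri (array([ 0.53754876, -0.09483967,  0.12535459]), np.float64(0.0032323810765556645))
[278.37583364 213.95189796] [326.82722507 185.17848702] seen S (278,214) T (327.5,183.5)
```

>>> move_arm(steps=[{"tx": -0.3, "ty": -0.3, "tz": 0, "twist": 0}, {"tx": -0.6, "ty": -0.3, "tz": 0, "twist": 0}, {"tx": -0.9, "ty": 0, "tz": 0.1, "twist": 0}, {"tx": -0.9, "ty": 0, "tz": 0.1, "twist": 0}, {"tx": -0.9, "ty": 0, "tz": 0.1, "twist": 0}, {"tx": -0.9, "ty": 0, "tz": 0.1, "twist": 0}, {"tx": -0.9, "ty": 0, "tz": 0.1, "twist": 0}, {"tx": -0.9, "ty": 0, "tz": 0.1, "twist": 0}, {"tx": -0.9, "ty": 0, "tz": 0.1, "twist": 0}, {"tx": -0.9, "ty": 0, "tz": 0.1, "twist": 0}, {"tx": -0.9, "ty": 0, "tz": 0.1, "twist": 0}, {"tx": -0.5, "ty": 0, "tz": 0, "twist": -0.059}])

```text
clock: 17.15
position: [0.3813, 0.1663, 0.1266]
tool_rot: [-1.573, 0.001, -1.171]
ft_force: [0.2, -1.7, -0.8]
grip_width: 0.0178
```

>>> move_arm(steps=[{"tx": -0.05, "ty": 0, "tz": 0, "twist": 0}, {"tx": 0, "ty": 0, "tz": 0, "twist": 0}, {"tx": 0, "ty": 0, "tz": 0, "twist": 0}, {"tx": 0, "ty": 0, "tz": 0, "twist": 0}, {"tx": 0, "ty": 0, "tz": 0, "twist": 0}])

```text
clock: 17.57
position: [0.3823, 0.1648, 0.1274]
tool_rot: [-1.571, -0.0, -1.176]
ft_force: [-0.6, -0.6, -0.6]
grip_width: 0.0177
```

```bash
python3 -c "
from to import *
to(.3842,.1671)"
```

```text
pos [0.3823 0.1648 0.1274] head 22.65 rot [-1.5713e+00 -2.0000e-04 -1.1756e+00] tx mm -1.41 tz mm 2.69 F [-0.59 -0.61 -0.61] w 0.017748546510802658 t 17.5667
```

>>> move_arm(steps=[{"tx": -0.047, "ty": 0.2, "tz": 0, "twist": -0.002}, {"tx": 0, "ty": 0.4, "tz": 0, "twist": 0}, {"tx": 0, "ty": 0.5, "tz": 0, "twist": 0}, {"tx": 0, "ty": 0.5, "tz": 0, "twist": 0}, {"tx": 0, "ty": 0.3, "tz": 0, "twist": 0}, {"tx": 0, "ty": 0.2, "tz": 0, "twist": 0}, {"tx": 0, "ty": 0.13, "tz": 0, "twist": 0}, {"tx": 0, "ty": 0.07, "tz": 0, "twist": 0}, {"tx": 0, "ty": 0, "tz": 0, "twist": 0}, {"tx": 0, "ty": 0, "tz": 0, "twist": 0}, {"tx": 0, "ty": 0, "tz": 0, "twist": 0}, {"tx": 0, "ty": 0, "tz": 0, "twist": 0}])

```text
clock: 18.57
position: [0.3822, 0.1671, 0.0593]
tool_rot: [-1.569, -0.0, -1.17]
ft_force: [-0.1, -1.0, -0.5]
grip_width: 0.0178
```

```bash
python3 -c "
from to import *
to(.3842,.1671)
T,S=pickle.load(open('cal.pkl','rb'))
s=env.state();p=s['position'];h=s['tool_rot'][2]+np.pi/2
ez=np.array([np.cos(h),np.sin(h),0]);ex=np.array([np.sin(h),-np.cos(h),0]);u=np.array([0,0,.0171])
tip=p+.096*ez+.007*ex+u
A=np.array([.5123,.21335,.0753])
d=A-tip;print('tip->axle along',d@ez,'across',d@ex,'up',d[2]);print(proj(S,tip),proj(S,A),proj(S,A+[0,0,.016]),proj(S,A-.011*ez))
c=env.read_camera('scene');t=env.read_camera('top')
crop(c['image'],140,170,260,310,5,'pics/h1.png')
crop(t['image'],160,150,260,250,6,'pics/h2.png')
"
```

```text
pos [0.3822 0.1671 0.0593] head 22.95 rot [-1.5694e+00 -2.0000e-04 -1.1703e+00] tx mm 0.8 tz mm 1.88 F [-0.11 -0.97 -0.47] w 0.017791235174914443 t 18.5667
tip->axle along 0.04187652386868733 across 0.0011570160260763584 up -0.0010634071105104503
[213.90656798 258.34072996] [190.25194409 255.94440571] [189.64124886 247.67406159] [196.48536565 256.62277962]
```

View pics/h1.png

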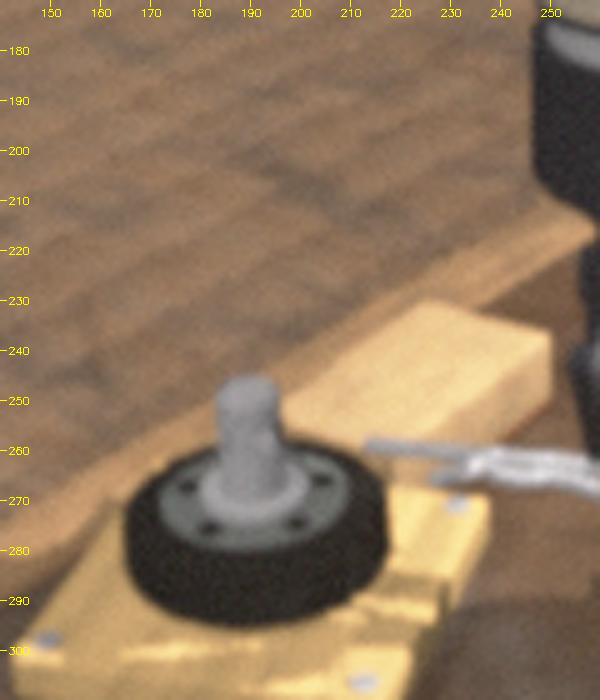

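View pics/h2.png

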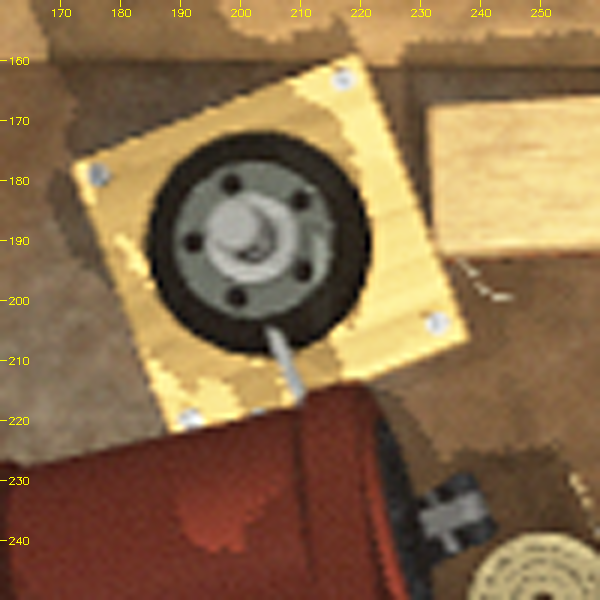

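```bash
python3 -c "
from to import *
to(.3842,.1671)
t=env.read_camera('top')
crop(t['image'],180,165,230,222,13,'pics/h3.png')
"
```

```text
pos [0.3819 0.1671 0.0591] head 22.95 rot [-1.5699e+00 -1.0000e-04 -1.1702e+00] tx mm 0.87 tz mm 2.11 F [ 0.36  0.18 -0.38] w 0.01765452024819367 t 18.6667
```

View pics/h3.png

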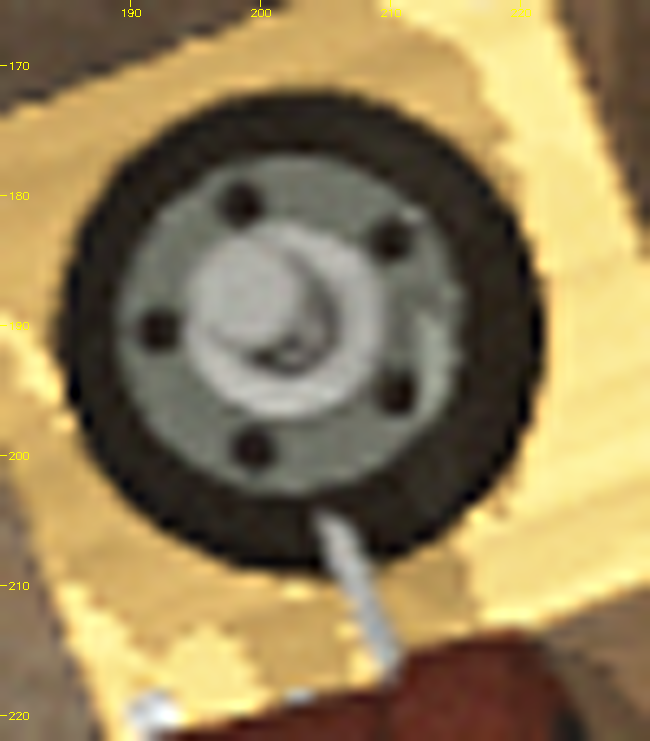

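```bash
python3 -c "
from to import *
T,S=pickle.load(open('cal.pkl','rb'))
ax=atz(T,(199.05,187.5),.0913);hb=atz(T,(201.8,189.6),.053);print('axle',ax,'hub',hb)
t1=atz(T,(205.4,204.8),.0762);t2=atz(T,(209.85,216.4),.0762)
d=t1-t2;print('leg tip',t1,'leg yaw',np.degrees(np.arctan2(d[1],d[0])),np.linalg.norm(d))
h=np.radians(22.85);ex=np.array([np.sin(h),-np.cos(h),0]);ez=np.array([np.cos(h),np.sin(h),0])
for n,q in(('axle',ax),('hub',hb)):print(n,'along',(q-t1)@ez,'move tx by',(q-t1)@ex,' from t2',(q-t2)@ex)
"
```

```text
axle [0.51622917 0.21071384 0.0913    ] hub [0.51651541 0.21153602 0.053     ]
leg tip [0.47759435 0.19744332 0.0762    ] leg yaw 22.59403720305452 0.029380536450784336
axle along 0.0407561399078437 move tx by 0.002773558980058908  from t2 0.0029048129630752026
hub along 0.041339186036917205 move tx by 0.0021270571061132136  from t2 0.0022583110891295118
```

>>> move_arm(steps=[{"tx": 0.03, "ty": 0.03, "tz": 0, "twist": 0}, {"tx": 0.027, "ty": 0, "tz": 0.1, "twist": 0}, {"tx": 0, "ty": 0, "tz": 0.2, "twist": 0}, {"tx": 0, "ty": 0, "tz": 0.2, "twist": 0}, {"tx": 0, "ty": 0, "tz": 0.15, "twist": 0}, {"tx": 0, "ty": 0, "tz": 0.1, "twist": 0}, {"tx": 0, "ty": 0, "tz": 0.07, "twist": 0}, {"tx": 0, "ty": 0, "tz": 0, "twist": 0}, {"tx": 0, "ty": 0, "tz": 0, "twist": 0}])

```text
clock: 19.47
position: [0.4048, 0.175, 0.0576]
tool_rot: [-1.571, 0.0, -1.17]
ft_force: [0.6, 0.0, -1.3]
grip_width: 0.0171
```

```bash
cat > tp.py <<'E'
from to import *
def tip(A=np.array([.5123,.21335,.0753])):
    s=env.state();p=s['position'];h=s['tool_rot'][2]+np.pi/2
    ez=np.array([np.cos(h),np.sin(h),0]);ex=np.array([np.sin(h),-np.cos(h),0]);u=np.array([0,0,.0171])
    t=p+.096*ez+.007*ex+u;d=A-t
    print('tip->axle along %.2f across(tx) %.2f up %.2f mm'%(d@ez*1e3,d@ex*1e3,d[2]*1e3),'head',np.degrees(h).round(2),'F along/tx/z',(s['ft_force']@ez).round(2),(s['ft_force']@ex).round(2),s['ft_force'][2].round(2))
E
python3 -c "
from tp import *
tip()
t=env.read_camera('top');c=env.read_camera('scene')
crop(t['image'],180,165,230,222,13,'pics/i1.png')
crop(c['image'],160,230,240,280,9,'pics/i2.png')
"
```

```text
tip->axle along 17.95 across(tx) -0.43 up 0.58 mm head 22.95 F along/tx/z 0.55 0.23 -1.27
```

View pics/i1.png

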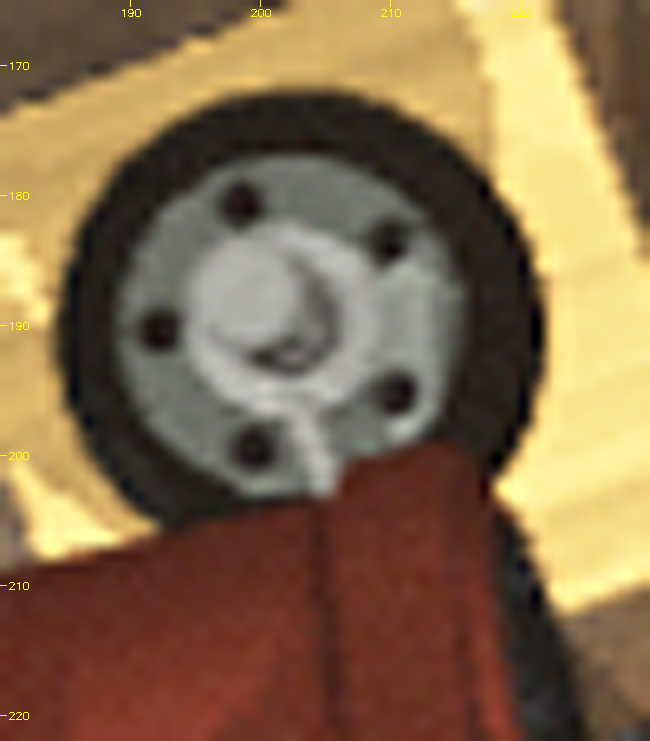

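View pics/i2.png

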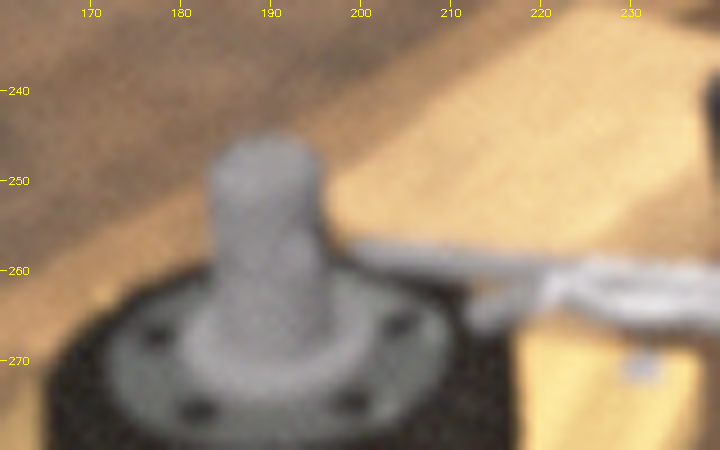

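>>> move_arm(steps=[{"tx": 0, "ty": -0.017, "tz": 0.04, "twist": 0}, {"tx": 0, "ty": 0, "tz": 0.04, "twist": 0}, {"tx": 0, "ty": 0, "tz": 0.03, "twist": 0}])

```text
clock: 19.82
position: [0.408, 0.1763, 0.0584]
tool_rot: [-1.571, -0.0, -1.17]
ft_force: [1.0, -0.6, -0.4]
grip_width: 0.0176
```

>>> move_arm(steps=[{"tx": 0, "ty": 0, "tz": 0.025, "twist": 0}])

```text
clock: 19.9
position: [0.4088, 0.1766, 0.0584]
tool_rot: [-1.571, -0.0, -1.17]
ft_force: [-0.3, -0.4, -1.5]
grip_width: 0.0176
```

>>> move_arm(steps=[{"tx": 0, "ty": 0, "tz": 0.025, "twist": 0}])

```text
clock: 19.98
position: [0.4094, 0.1769, 0.0583]
tool_rot: [-1.571, -0.0, -1.17]
ft_force: [-0.3, -0.5, -0.2]
grip_width: 0.0177
```

>>> move_arm(steps=[{"tx": 0, "ty": 0, "tz": 0.025, "twist": 0}])

```text
clock: 20.07
position: [0.4101, 0.1771, 0.0583]
tool_rot: [-1.571, 0.0, -1.17]
ft_force: [0.4, -0.0, -0.5]
grip_width: 0.0177
```

```bash
python3 -c "
from tp import *
tip()"
```

```text
tip->axle along 12.26 across(tx) -0.48 up -0.08 mm head 22.95 F along/tx/z 0.39 0.18 -0.52
```

>>> move_arm(steps=[{"tx": 0, "ty": 0, "tz": 0.025, "twist": 0}])

```text
clock: 20.15
position: [0.4107, 0.1774, 0.0582]
tool_rot: [-1.571, -0.0, -1.17]
ft_force: [-0.7, 0.5, -1.4]
grip_width: 0.0177
```

>>> move_arm(steps=[{"tx": 0, "ty": 0, "tz": 0.025, "twist": 0}])

```text
clock: 20.23
position: [0.4114, 0.1777, 0.0583]
tool_rot: [-1.571, -0.0, -1.17]
ft_force: [-0.6, 0.6, -0.2]
grip_width: 0.018
```

>>> move_arm(steps=[{"tx": 0, "ty": 0, "tz": 0.025, "twist": 0}])

```text
clock: 20.32
position: [0.4121, 0.178, 0.0582]
tool_rot: [-1.571, 0.0, -1.17]
ft_force: [-0.2, -0.1, -0.9]
grip_width: 0.0179
```

>>> move_arm(steps=[{"tx": 0, "ty": 0, "tz": 0.025, "twist": 0}])

```text
clock: 20.4
position: [0.4128, 0.1783, 0.0583]
tool_rot: [-1.571, -0.0, -1.17]
ft_force: [-0.1, -0.2, -0.6]
grip_width: 0.0175
```

>>> move_arm(steps=[{"tx": 0, "ty": 0, "tz": 0.025, "twist": 0}])

```text
clock: 20.48
position: [0.4135, 0.1786, 0.0582]
tool_rot: [-1.571, 0.0, -1.17]
ft_force: [0.4, -0.0, 0.1]
grip_width: 0.0177
```

>>> move_arm(steps=[{"tx": 0, "ty": 0, "tz": 0.025, "twist": 0}])

```text
clock: 20.57
position: [0.4142, 0.1789, 0.0583]
tool_rot: [-1.571, 0.0, -1.17]
ft_force: [0.0, 0.0, -2.0]
grip_width: 0.0176
```

>>> move_arm(steps=[{"tx": 0, "ty": 0, "tz": 0.025, "twist": 0}])

```text
clock: 20.65
position: [0.4149, 0.1792, 0.0583]
tool_rot: [-1.571, 0.0, -1.17]
ft_force: [-0.0, 1.1, -0.8]
grip_width: 0.0176
```

>>> move_arm(steps=[{"tx": 0, "ty": 0, "tz": 0.025, "twist": 0}])

```text
clock: 20.73
position: [0.4155, 0.1795, 0.0582]
tool_rot: [-1.571, 0.0, -1.17]
ft_force: [-1.1, -0.3, -0.9]
grip_width: 0.018
```

```bash
python3 -c "
from tp import *
tip()
c=env.read_camera('scene')
crop(c['image'],160,230,240,280,9,'pics/j2.png')"
```

```text
tip->axle along 6.31 across(tx) -0.47 up -0.05 mm head 22.95 F along/tx/z -1.13 -0.15 -0.9
```

View pics/j2.png

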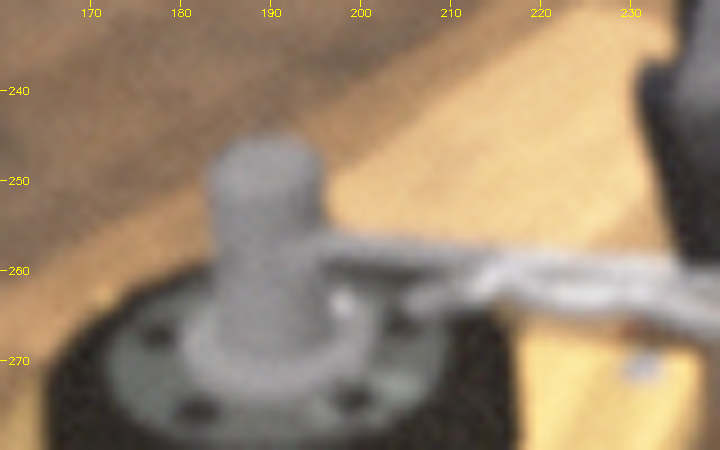

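>>> move_arm(steps=[{"tx": 0, "ty": 0, "tz": 0.025, "twist": 0}, {"tx": 0, "ty": 0, "tz": 0.025, "twist": 0}])

```text
clock: 20.95
position: [0.4169, 0.1801, 0.0582]
tool_rot: [-1.571, 0.0, -1.17]
ft_force: [-0.3, 0.3, -0.8]
grip_width: 0.0174
```

>>> move_arm(steps=[{"tx": 0, "ty": 0, "tz": 0.025, "twist": 0}, {"tx": 0, "ty": 0, "tz": 0.025, "twist": 0}])

```text
clock: 21.12
position: [0.4183, 0.1806, 0.0583]
tool_rot: [-1.571, 0.0, -1.17]
ft_force: [-0.6, -0.6, -1.3]
grip_width: 0.0177
```

>>> move_arm(steps=[{"tx": 0, "ty": 0, "tz": 0.025, "twist": 0}, {"tx": 0, "ty": 0, "tz": 0.025, "twist": 0}])

```text
clock: 21.28
position: [0.4198, 0.1812, 0.0583]
tool_rot: [-1.571, 0.0, -1.17]
ft_force: [-0.0, -0.1, -0.7]
grip_width: 0.0178
```

>>> move_arm(steps=[{"tx": 0, "ty": 0, "tz": 0.025, "twist": 0}, {"tx": 0, "ty": 0, "tz": 0.025, "twist": 0}])

```text
clock: 21.45
position: [0.4211, 0.1818, 0.0582]
tool_rot: [-1.571, 0.0, -1.17]
ft_force: [-0.3, 0.5, -0.8]
grip_width: 0.0175
```

```bash
python3 -c "
from tp import *
tip()"
```

```text
tip->axle along 0.27 across(tx) -0.49 up -0.04 mm head 22.94 F along/tx/z -0.09 -0.56 -0.8
```

>>> move_arm(steps=[{"tx": 0, "ty": 0, "tz": 0.05, "twist": 0}, {"tx": 0, "ty": 0, "tz": 0.05, "twist": 0}, {"tx": 0, "ty": 0, "tz": 0.05, "twist": 0}, {"tx": 0, "ty": 0, "tz": 0.05, "twist": 0}, {"tx": 0, "ty": 0, "tz": 0.05, "twist": 0}])

```text
clock: 21.87
position: [0.4281, 0.1848, 0.0583]
tool_rot: [-1.571, 0.0, -1.17]
ft_force: [0.1, -0.6, -0.5]
grip_width: 0.0177
```

>>> move_arm(steps=[{"tx": 0, "ty": 0, "tz": 0.05, "twist": 0}, {"tx": 0, "ty": 0, "tz": 0.05, "twist": 0}, {"tx": 0, "ty": 0, "tz": 0.05, "twist": 0}, {"tx": 0, "ty": 0, "tz": 0.05, "twist": 0}, {"tx": 0, "ty": 0, "tz": 0.05, "twist": 0}])

```text
clock: 22.28
position: [0.435, 0.1877, 0.0582]
tool_rot: [-1.571, -0.0, -1.17]
ft_force: [0.0, 0.0, -0.5]
grip_width: 0.018
```

>>> move_arm(steps=[{"tx": 0, "ty": 0, "tz": 0.05, "twist": 0}, {"tx": 0, "ty": 0, "tz": 0.05, "twist": 0}, {"tx": 0, "ty": 0, "tz": 0.05, "twist": 0}, {"tx": 0, "ty": 0, "tz": 0.05, "twist": 0}, {"tx": 0, "ty": 0, "tz": 0.05, "twist": 0}, {"tx": 0, "ty": 0, "tz": 0.05, "twist": 0}, {"tx": 0, "ty": 0, "tz": 0.05, "twist": 0}])

```text
clock: 22.87
position: [0.4447, 0.1918, 0.0583]
tool_rot: [-1.571, -0.0, -1.17]
ft_force: [-0.4, 0.8, -0.1]
grip_width: 0.0177
```

```bash
python3 -c "
from tp import *
tip()
c=env.read_camera('scene');t=env.read_camera('top')
crop(c['image'],150,220,240,300,8,'pics/k2.png')
crop(t['image'],180,165,230,222,11,'pics/k1.png')"
```

```text
tip->axle along -25.32 across(tx) -0.48 up -0.07 mm head 22.95 F along/tx/z -0.09 -0.9 -0.08
```

View pics/k2.png

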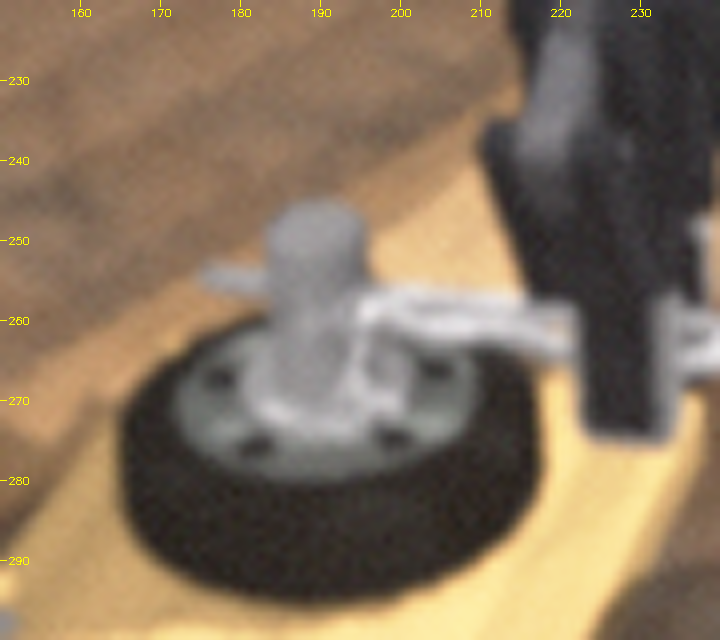

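View pics/k1.png

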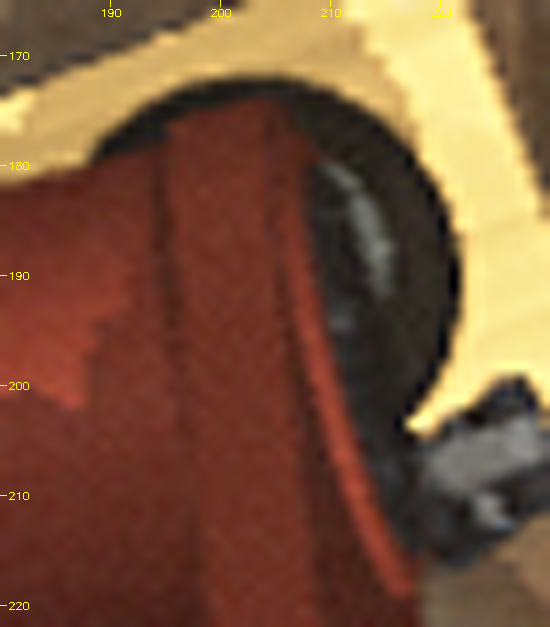

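>>> move_arm(steps=[{"tx": 0, "ty": 0, "tz": 0.04, "twist": 0}, {"tx": 0, "ty": 0, "tz": 0.04, "twist": 0}, {"tx": 0, "ty": 0, "tz": 0.04, "twist": 0}, {"tx": 0, "ty": 0, "tz": 0.04, "twist": 0}])

```text
clock: 23.3
position: [0.448, 0.1935, 0.0579]
tool_rot: [-1.573, 0.001, -1.17]
ft_force: [-3.3, -0.7, 0.9]
grip_width: 0.0178
```

>>> move_arm(steps=[{"tx": 0, "ty": 0, "tz": 0.04, "twist": 0}, {"tx": 0, "ty": 0, "tz": 0.04, "twist": 0}])

```text
clock: 23.47
position: [0.4487, 0.194, 0.0573]
tool_rot: [-1.577, 0.001, -1.17]
ft_force: [-5.5, -1.1, 0.5]
grip_width: 0.0174
```

>>> move_arm(steps=[{"tx": 0, "ty": 0, "tz": 0.04, "twist": 0}, {"tx": 0, "ty": 0, "tz": 0.04, "twist": 0}])

```text
clock: 23.63
position: [0.4493, 0.1944, 0.0568]
tool_rot: [-1.581, 0.001, -1.17]
ft_force: [-9.7, -2.9, 2.9]
grip_width: 0.0175
```

>>> move_arm(steps=[{"tx": 0, "ty": 0, "tz": 0.04, "twist": 0}, {"tx": 0, "ty": 0, "tz": 0.04, "twist": 0}])

```text
clock: 23.8
position: [0.4503, 0.1949, 0.0563]
tool_rot: [-1.583, 0.001, -1.17]
ft_force: [-9.5, -3.5, 3.0]
grip_width: 0.018
```

```bash
python3 -c "
from tp import *
tip()"
```

```text
tip->axle along -31.69 across(tx) 0.25 up 1.89 mm head 22.97 F along/tx/z -10.06 -0.51 3.0
```

>>> move_arm(steps=[{"tx": 0, "ty": -0.03, "tz": 0, "twist": 0}, {"tx": 0, "ty": -0.03, "tz": 0.04, "twist": 0}, {"tx": 0, "ty": 0, "tz": 0.04, "twist": 0}])

```text
clock: 24.05
position: [0.4538, 0.1965, 0.0583]
tool_rot: [-1.58, 0.001, -1.17]
ft_force: [-7.0, -0.2, -1.3]
grip_width: 0.0178
```

```bash
python3 -c "
from tp import *
tip()
print(env.state()['tool_rot'],env.state()['wrist_torque'])
c=env.read_camera('scene')
crop(c['image'],150,220,240,300,8,'pics/l2.png')"
```

```text
tip->axle along -35.58 across(tx) 0.27 up -0.13 mm head 22.95 F along/tx/z -6.49 -2.54 -1.26
[-1.57966893e+00  1.40514797e-03 -1.17022095e+00] [-0.066197    0.98540447  0.03491265]
```

View pics/l2.png

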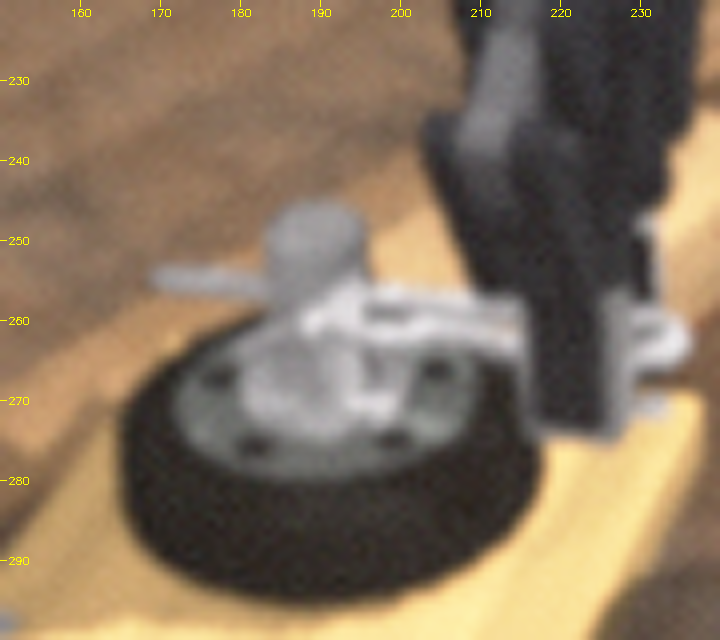

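>>> move_arm(steps=[{"tx": 0, "ty": 0, "tz": 0.04, "twist": 0}, {"tx": 0, "ty": 0, "tz": 0.04, "twist": 0}])

```text
clock: 24.27
position: [0.4567, 0.1977, 0.0585]
tool_rot: [-1.578, 0.001, -1.17]
ft_force: [-5.5, 0.2, -1.1]
grip_width: 0.0175
```

>>> move_arm(steps=[{"tx": 0, "ty": 0, "tz": 0.04, "twist": 0}, {"tx": 0, "ty": 0, "tz": 0.04, "twist": 0}])

```text
clock: 24.43
position: [0.4605, 0.1992, 0.0591]
tool_rot: [-1.574, 0.001, -1.17]
ft_force: [-1.9, 2.4, -2.5]
grip_width: 0.0179
```

```bash
python3 -c "
from tp import *
tip()
print(env.state()['tool_rot'],env.state()['wrist_torque'])"
```

```text
tip->axle along -42.84 across(tx) 0.18 up -0.86 mm head 22.95 F along/tx/z -0.84 -2.93 -2.48
[-1.57406375e+00  1.15678292e-03 -1.17020236e+00] [0.30037631 0.27681539 0.12452338]
```

>>> move_arm(steps=[{"tx": 0, "ty": 0.02, "tz": 0.04, "twist": 0}, {"tx": 0, "ty": 0.01, "tz": 0.04, "twist": 0}, {"tx": 0, "ty": 0, "tz": 0.04, "twist": 0}])

```text
clock: 24.68
position: [0.4666, 0.2015, 0.0596]
tool_rot: [-1.568, 0.001, -1.17]
ft_force: [-2.2, 4.1, -0.9]
grip_width: 0.0173
```

>>> move_arm(steps=[{"tx": 0, "ty": 0, "tz": 0.04, "twist": 0}, {"tx": 0, "ty": 0, "tz": 0.04, "twist": 0}])

```text
clock: 24.85
position: [0.4685, 0.2022, 0.0596]
tool_rot: [-1.569, 0.0, -1.17]
ft_force: [-1.9, 3.5, -0.1]
grip_width: 0.0175
```

>>> move_arm(steps=[{"tx": 0, "ty": 0, "tz": 0.03, "twist": 0}, {"tx": 0, "ty": 0, "tz": 0, "twist": 0}])

```text
clock: 25.02
position: [0.4694, 0.2024, 0.0596]
tool_rot: [-1.569, 0.0, -1.17]
ft_force: [-2.3, 5.0, -0.6]
grip_width: 0.0175
```

```bash
python3 -c "
from tp import *
tip()
print(env.state()['tool_rot'],env.state()['wrist_torque'])"
```

```text
tip->axle along -52.21 across(tx) -0.39 up -1.37 mm head 22.94 F along/tx/z -0.21 -5.51 -0.61
[-1.56899874e+00  1.56800151e-04 -1.17035484e+00] [0.68451228 0.22744461 0.18587288]
```

>>> move_arm(steps=[{"tx": 0, "ty": 0.03, "tz": 0.03, "twist": 0}, {"tx": 0, "ty": 0, "tz": 0.03, "twist": 0}, {"tx": 0, "ty": 0, "tz": 0, "twist": 0}])

```text
clock: 25.27
position: [0.4702, 0.2027, 0.0583]
tool_rot: [-1.571, 0.0, -1.17]
ft_force: [-2.5, 4.9, 0.8]
grip_width: 0.0176
```

```bash
python3 -c "
from tp import *
tip()
c=env.read_camera('scene')
crop(c['image'],150,220,240,300,8,'pics/m2.png')"
```

```text
tip->axle along -53.05 across(tx) -0.39 up -0.15 mm head 22.94 F along/tx/z -0.42 -5.54 0.84
```

View pics/m2.png

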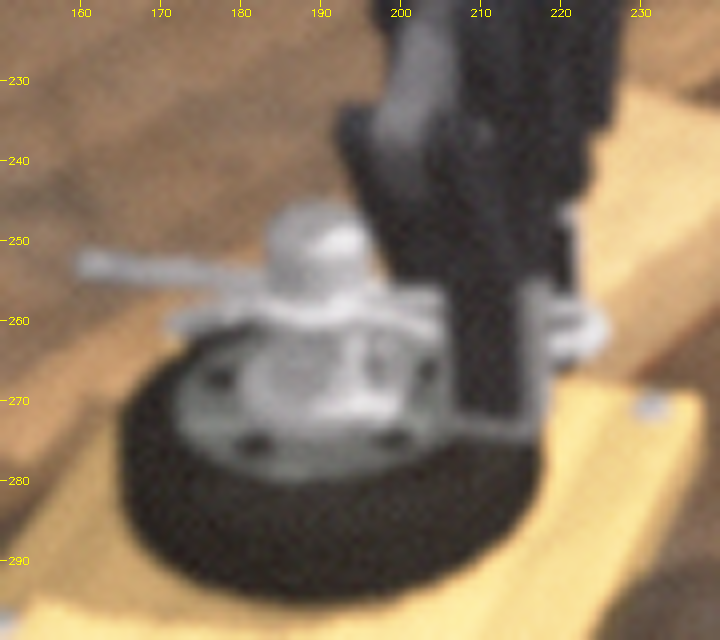

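```bash
python3 -c "
from tp import *
tip()
T,S=pickle.load(open('cal.pkl','rb'))
A=np.array([.5123,.21335,.0753]);h=np.radians(22.9);ez=np.array([np.cos(h),np.sin(h),0])
for d in (.045,.05,.053,.055,.058): print(d,proj(S,A+d*ez), 'bend',proj(S,A+ez*(d-.116)+.007*np.array([-ez[1],ez[0],0])))
"
```

```text
tip->axle along -53.03 across(tx) -0.36 up -0.13 mm head 22.94 F along/tx/z -1.32 -5.24 0.72
0.045 [165.06079104 253.18567039] bend [229.865094   262.53760874]
0.05 [162.29166434 252.88191028] bend [226.9368955  262.21654795]
0.053 [160.63305255 252.69992014] bend [225.18290715 262.02417727]
0.055 [159.52850434 252.57870421] bend [224.01480263 261.89604099]
0.058 [157.87347093 252.3970466 ] bend [222.2644773  261.70400289]
```

>>> move_arm(steps=[{"tx": 0, "ty": 0, "tz": 0.03, "twist": 0}, {"tx": 0, "ty": 0, "tz": 0.03, "twist": 0}, {"tx": 0, "ty": 0, "tz": 0, "twist": 0}])

```text
clock: 25.57
position: [0.4706, 0.2031, 0.0578]
tool_rot: [-1.574, 0.001, -1.17]
ft_force: [-3.7, 5.0, 1.0]
grip_width: 0.0177
```

```bash
python3 -c "
from tp import *
tip()"
```

```text
tip->axle along -53.64 across(tx) -0.21 up 0.35 mm head 22.94 F along/tx/z -1.5 -6.06 1.01
```

>>> move_arm(steps=[{"tx": 0, "ty": 0, "tz": 0.03, "twist": 0}, {"tx": 0, "ty": -0.02, "tz": 0.03, "twist": 0}, {"tx": 0, "ty": 0, "tz": 0, "twist": 0}])

```text
clock: 25.82
position: [0.4709, 0.2033, 0.0578]
tool_rot: [-1.577, 0.001, -1.17]
ft_force: [-5.2, 3.0, 1.0]
grip_width: 0.0177
```

```bash
python3 -c "
from tp import *
tip()"
```

```text
tip->axle along -54.00 across(tx) -0.11 up 0.42 mm head 22.94 F along/tx/z -3.63 -4.76 1.03
```

>>> move_arm(steps=[{"tx": -0.03, "ty": 0, "tz": -0.05, "twist": 0}, {"tx": -0.03, "ty": 0, "tz": -0.05, "twist": 0}, {"tx": 0, "ty": 0, "tz": 0, "twist": 0}, {"tx": 0, "ty": 0, "tz": 0, "twist": 0}])

```text
clock: 26.15
position: [0.4702, 0.2037, 0.0587]
tool_rot: [-1.571, -0.001, -1.171]
ft_force: [-0.7, -0.5, -3.4]
grip_width: 0.0176
```

```bash
python3 -c "
from tp import *
tip()"
```

```text
tip->axle along -53.43 across(tx) 0.52 up -0.52 mm head 22.93 F along/tx/z -0.87 0.19 -3.37
```

>>> move_arm(steps=[{"tx": 0, "ty": 0.02, "tz": 0, "twist": 0}, {"tx": 0, "ty": 0, "tz": 0, "twist": 0}])

```text
clock: 26.32
position: [0.4702, 0.2038, 0.0583]
tool_rot: [-1.571, -0.001, -1.171]
ft_force: [-1.7, -2.2, -0.1]
grip_width: 0.0177
```

>>> move_arm(steps=[{"tx": 0, "ty": 0, "tz": 0, "twist": 0}, {"tx": 0, "ty": 0, "tz": 0, "twist": 0}, {"tx": 0, "ty": 0, "tz": 0, "twist": 0}, {"tx": 0, "ty": 0, "tz": 0, "twist": 0}, {"tx": 0, "ty": 0, "tz": 0, "twist": 0}, {"tx": 0, "ty": 0, "tz": 0, "twist": 0}], hand=-0.1)

```text
clock: 26.82
position: [0.4703, 0.2046, 0.0585]
tool_rot: [-1.57, -0.0, -1.17]
ft_force: [0.2, 0.1, 1.4]
grip_width: 0.047
```

```bash
python3 -c "
from tp import *
tip()
c=env.read_camera('scene')
crop(c['image'],150,220,240,300,8,'pics/n2.png')"
```

```text
tip->axle along -53.96 across(tx) 1.35 up -0.27 mm head 22.95 F along/tx/z 0.26 0.02 1.36
```

View pics/n2.png

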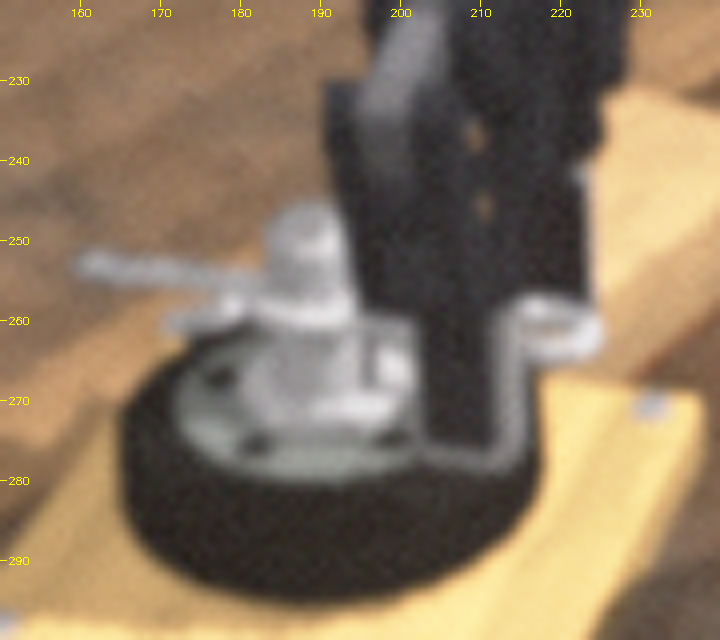

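>>> move_arm(steps=[{"tx": 0, "ty": -0.1, "tz": 0, "twist": 0}, {"tx": 0, "ty": -0.2, "tz": 0, "twist": 0}, {"tx": 0, "ty": -0.4, "tz": 0, "twist": 0}, {"tx": 0, "ty": -0.6, "tz": 0, "twist": 0}, {"tx": 0, "ty": -0.8, "tz": 0, "twist": 0}, {"tx": 0, "ty": -0.8, "tz": 0, "twist": 0}, {"tx": 0, "ty": -0.8, "tz": -0.3, "twist": 0}, {"tx": 0, "ty": -0.6, "tz": -0.8, "twist": 0}, {"tx": 0, "ty": -0.3, "tz": -0.8, "twist": 0}, {"tx": 0, "ty": 0, "tz": -0.6, "twist": 0}, {"tx": 0, "ty": 0, "tz": -0.3, "twist": 0}, {"tx": 0, "ty": 0, "tz": 0, "twist": 0}])

```text
clock: 27.87
position: [0.3915, 0.1714, 0.1969]
tool_rot: [-1.57, -0.0, -1.17]
ft_force: [0.8, -0.1, 0.3]
grip_width: 0.0469
```

```bash
python3 -c "
from tp import *
c=env.read_camera('scene');t=env.read_camera('top')
crop(c['image'],150,230,240,300,8,'pics/o2.png')
crop(t['image'],180,165,230,222,11,'pics/o1.png')
cv2.imwrite('pics/o3.png',t['image'])"
```

```text
(no output)
```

View pics/o2.png

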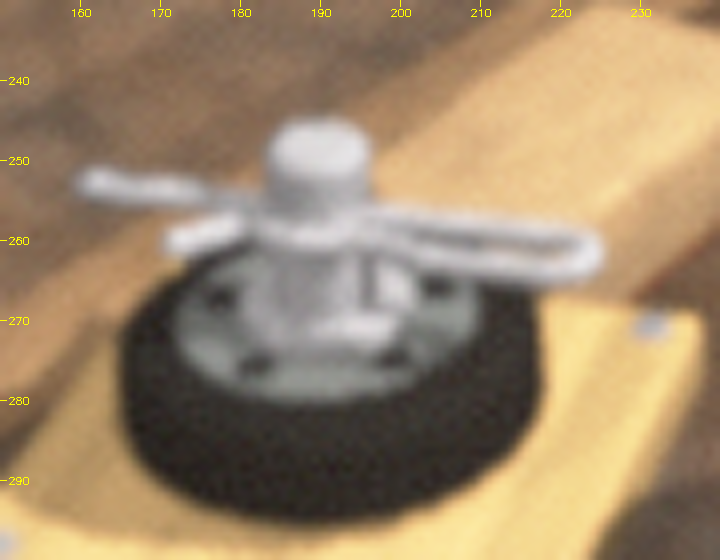

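View pics/o3.png

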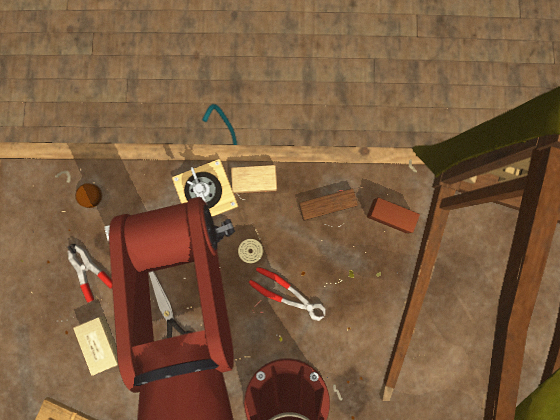

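View pics/o1.png

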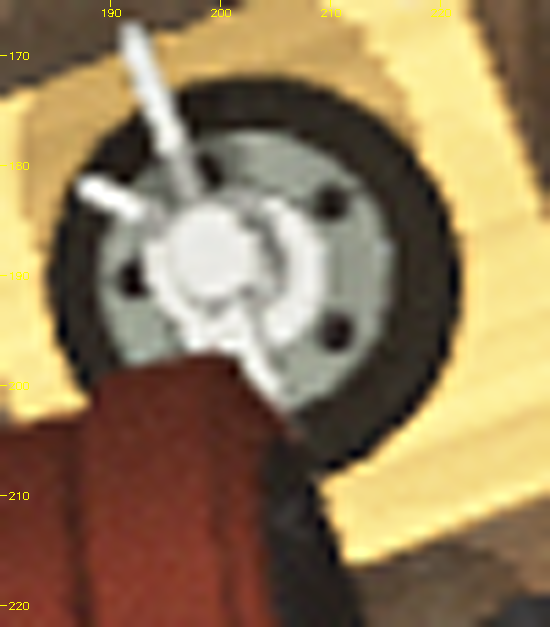

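```bash
python3 -c "
from tp import *
T,S=pickle.load(open('cal.pkl','rb'))
h=np.radians(22.8);ez=np.array([np.cos(h),np.sin(h),0]);ex=np.array([ez[1],-ez[0],0])
ax=atz(T,(199.05,187.5),.0913);t=atz(T,(191.9,167.5),.0753)
print((t-ax)@ez,(t-ax)@ex)
s=env.state();print(s['clock'],s['joint_vel'].round(3),s['ft_force'])
env.finish_job()"
```

```text
0.0543042664934325 -0.0008000699608396895
27.9667 [-0.     0.03  -0.018 -0.002 -0.003 -0.   ] [-0.24238903 -0.18906989  0.22786225]
the job is handed in; nothing more can be done
```

The clip is home on the axle and released, and I handed the job in at about 28 s of robot time. `finish_job` gives no verdict, so this rests on my own checks.

- **Feeling the axle:** With the fingers shut, I touched the axle's top and found it at 91.3 mm, which puts the hole's centre at about 75.3 mm. I then touched both sides to find its centre line.
- **Picking up and threading:** I took the clip off the offcut, level, at its head strands. The leg entered the hole with no force above the sensor's noise of about 1–2 N.
- **Snapping home:** The push peaked at about 10 N, above the 3–8 N expected. The arm had sagged about 2 mm under load, and after I raised it the force fell to about 6 N. The leg snapped over and the push fell to about 0.5 N. I pressed on until it began to climb again, to about 3.6 N, then eased off, opened the fingers and lifted clear.

**Last checks:**
- The tip stands 53–54 mm past the axle's axis in the scene camera and 54.3 mm in the top camera, so the seat point is about 1–2 mm short of centre (limit 4.5 mm).
- Across the hole the tip is within about 1 mm.
- The pictures show the sprung leg closed round the shank. I could not measure its opening angle or grip force directly.
- The tape, sander and stone look unmoved, and the gripper is clear of everything.

**Disagreement:** The two cameras placed things 3–4 mm apart. The touch measurements agreed with the scene camera, so I relied mostly on that one.

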